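# Set the balance up for weighing from a crowded caddy

## Task

Get the balance ready for weighing out. First lift the white can and the amber bottle out of the caddy and stand both in the drip tray, to get at what is behind them; then take the check weight off the balance pan and seat it in its small round socket in the caddy, and after that set the steel measuring cup from the caddy in the middle of the pan. Finally stand the bottle and the can back in their own sockets; the can, bottle and cup must never be knocked over.

Things in the scene. Friction and masses are not known exactly. Their poses are not given: they have to be found in the camera images.
- can: White plastic can, 59 x 111 mm, 196 mm tall, 0.22 kg. Origin under the middle of its base; z up, y along its length. Body 58 mm wide (x) up to z = 150 mm; on top a grip 15 mm thick (x = +-7 mm) from y = -54 to 14 mm, top at z = 194 mm: pinch it across x at y = -20 to 0, z = 175 mm. Screw cap (39 mm wide, top 188 mm) at y = 34 mm. Starts in the can socket of the caddy.
- bottle: Amber 250 ml bottle, 68 mm diameter, 118 mm tall, with a dull gold screw cap of 45 mm diameter (z = 102 to 118 mm); 0.33 kg. Origin under the middle of its base, z up. The shoulder slopes in below the cap; gripping the cap from above works. It starts in the large round socket of the caddy, beside the can.
- weight: Check weight, a plain steel cylinder of 40 mm diameter with a small knob on top, 65 mm tall in all (cylinder to z = 43 mm; knob 21 mm diameter from z = 54 to 64 mm); 0.5 kg. Origin under the middle of its base, z up. It starts standing on the balance pan.
- cup: Open steel measuring cup, 65 mm wide at the rim (56 mm at the foot), 66 mm tall; 0.085 kg. Origin under the middle of its base, z up. It starts on the caddy board (9 mm above the table) in the back row, behind the can or the bottle.
- can_place (a point): Centre of the floor (11.5 mm above the table) of the can socket: a rectangular grey tray, inside 123 mm (x) by 73 mm, walls 28 mm high; the can's y axis goes along x, either way round. z up. In the front row (nearer the robot), left or right, of the caddy: a plywood board 208 x 206 x 9 mm with 22 mm high side rails, whose x axis, like the sockets', points from front row to back row.
- bottle_place (a point): Centre of the floor (12 mm above the table) of the bottle socket, a round grey plastic cup of 82 mm inside diameter, walls 25 mm high, in the caddy's front row beside the can socket. z up.
- weight_place (a point): Centre of the floor (12 mm above the table) of the weight socket, a small round grey plastic cup of 52 mm inside diameter, walls 14 mm high, in the caddy's back row beside the steel cup, empty at the start. z up.
- pan (a point): Centre of the top of the round pan (91 mm diameter, 42 mm above the table) of the bench balance. z up, x points from the balance's keys to its hinge. The balance (213 x 158 mm) stands with its clear draught cover swung up and open; the open cover is 126 mm wide, begins about 45 mm from the pan centre towards +x and reaches 185 mm above the table.
- drip_tray: Low aluminium tray, 230 mm (x) by 160 mm (y), walls 3 mm thick and 16 mm high, empty. Origin under the middle, z up; its floor is 3 mm above the table.

How it is judged:
On the way, in this order (a step that is already met when the one before it is completed fails the run):
1. the can and the bottle both stand upright in the drip tray (x of can in the frame of drip_tray between -0.095 and 0.095 m and y of can in the frame of drip_tray between -0.06 and 0.06 m and z of each of can, bottle in the frame of drip_tray below 0.008 m and angle between each of can, bottle's own z axis and vertical below 0.1 rad and linear speed of each of can, bottle below 0.02 m/s and x of bottle in the frame of drip_tray between -0.095 and 0.095 m and y of bottle in the frame of drip_tray between -0.06 and 0.06 m), for 0.2 s.
2. the check weight is seated in its socket, the can and the bottle still in the drip tray (all of step 1 and horizontal distance between weight and weight_place below 0.012 m and z of weight in the frame of weight_place between -0.004 and 0.006 m and angle between weight's own z axis and vertical below 0.1 rad and linear speed of weight below 0.02 m/s), for 0.2 s.
3. the steel cup stands in the middle of the pan, the can and the bottle still in the drip tray (all of step 2 and horizontal distance between cup and pan below 0.015 m and z of cup in the frame of pan between -0.004 and 0.006 m and angle between cup's own z axis and vertical below 0.1 rad and linear speed of cup below 0.02 m/s), for 0.2 s.
At the end, for the whole second after the job is handed in: Can, bottle and check weight stand upright on the floors of their own sockets (within 13, 12 and 12 mm of the centres) and the steel cup stands upright on the balance pan within 15 mm of its centre, all at rest (horizontal distance between can and can_place below 0.013 m and z of can in the frame of can_place between -0.004 and 0.006 m and angle between each of can, bottle, weight, cup's own z axis and vertical below 0.1 rad and angle between the y axis of can and the x axis of can_place, either way round below 0.25 rad and linear speed of each of can, bottle, weight, cup below 0.02 m/s and horizontal distance between bottle and bottle_place below 0.012 m and z of bottle in the frame of bottle_place between -0.004 and 0.006 m and horizontal distance between weight and weight_place below 0.012 m and z of weight in the frame of weight_place between -0.004 and 0.006 m and horizontal distance between cup and pan below 0.015 m and z of cup in the frame of pan between -0.004 and 0.006 m); the robot touches nothing.
It fails at once if the can, the bottle or the cup was knocked over (tilted more than 30 degrees) (angle between any of can, bottle, cup's own z axis and vertical above 0.52 rad).
It also fails if it takes over 144 s, if anything falls off the work surface, if the arm or the gripper's body presses on something with over 40 N, if the wrist force passes 120 N, or if a joint passes its speed limit or range.

## Robot

A 7-joint arm with a two-finger parallel gripper is mounted at the origin on a cart in front of the work surface, level with it; the furniture and walls round the work are solid. World frame = base frame: x ahead of the robot, y to its left, z up, the work surface at z = 0. Lengths are in m, angles in rad, forces in N, time in s.
With the tool pointing down it reaches from about 0.425 to 0.875 m from the base axis. Payload 4.7 kg.
Tool frame: the origin (TCP) lies midway between the tips of the shut fingers; the grasp point (between the pads) lies 19 mm behind it (ctrl.grip_point_offset is the distance from the TCP to the grasp point, in m); z points along the fingers, y is the line along which they close (so a half turn about z gives the same grasp; the last joint's range is limited). The gripper opens to 87 mm and grips with 3 to 60 N. Pads are 19 mm wide; open, the fingers measure 117 mm over their backs; the gripper's body (75 mm by 190 mm) begins 51 mm behind the grasp point.
Start: joints at [-1.236, 0.321, -0.07, 1.45, 0.023, 1.371, -0.057], TCP at [0.205, 0.617, 0.223] pointing down, gripper open.
Joint ranges: [-2.86, 2.86], [-0.3, 2.09], [-1.38, 1.24], [0.06, 2.45], [-1.56, 4.7], [0.09, 2.05], [-2.69, 2.69]. Speed limits (rad/s): [2.57, 2.57, 3.14, 3.14, 3.14, 3.14, 3.14].

## Interface

Orientations are given as a rotation vector (axis times angle).
In Python, from bench import ctrl gives the robot as it stands.
- The arm moves only by the tool move_arm, never from a script. Its argument "increments" is text: rows parted by semicolons, each of 7 numbers parted by spaces: the shift along the world's x, y, z in mm, then the turn, a rotation vector about the world's x, y, z in degrees, then the closure in counts, from 0 (fully open) to 255 (shut). A call has exactly 8 rows; each row shifts and turns the commanded pose from where the row before left it; what a row does not reach is not made up. A row lasts 1/12 s, in which the tool goes at most 41.7 mm and 7.16 degrees, less where a joint would pass 70% of its speed; a pose out of reach is approached as far as the arm can. A call with a gripper value outside its range is refused whole. The fingers move at their own pace and stop on an object; "grip_force" is the grip in N (left out, the last holds). Time passes only in rows, so rows that do not move let the fingers close, or fill a call up. It gives the time, the measured TCP pose, the force, the opening and the grip force at its end, in the units of the state.
- ctrl.get_state(): the state, without advancing time (a new reading comes with each control period).
- ctrl.get_image(name): name is "scene" or "top" or "wrist"; returns a dict with "frame" (420x560x3 uint8, red, green, blue), "depth" (420x560 float32, m along the optical axis (not along the pixel's ray), 0 where there is no reading), "fx", "fy", "cx", "cy" (pixels), "position" and "orientation" of the camera in the world. Camera axes: x right, y down, z forward; pixel columns grow to the right and rows downward; lengths in m; the calibration is good to about 2 mm. A picture is of the moment at which its call begins.
- ctrl.close_job(): hands the job in; it is judged then, once.
Trained networks look in a picture, given as the dict that the camera call returned (one of the last four; its "shot" number tells which), for a name from the list of things; names that differ only in an ending like _2 or _b are one class to them, and where a whole thing is asked for, a point or a joint stands for the part that bears it (a point fixed in the world has none). Each returns a list of dicts, best first, with "score" (0 to 1); they miss things now and then, are a little off and sometimes report something else, mostly with a low value. They report only what shows in the picture. A call takes as long as a camera call.
- ctrl.find_in(target, picture): "centre" ([x, y, z] in m, in world coordinates, good to about 4 mm: the middle of the surface that is visible of it).
- ctrl.silhouettes(target, picture): "region" (420x560 bool, what is visible of it).
The state is a dict: "time": time; "joint_positions": joint angles; "qd": joint speeds; "joint_torque": joint torques, N m; "position": TCP position; "tool_rot": TCP orientation; "ft_force": force on the tool from outside, world axes, zero at the start; "torque": the same for the moment, N m; "grip_width": opening from 0.0 (shut) to 1.0 (fully open); "grip_force": force on a finger pad.
Only numpy, scipy, OpenCV 4.12 (cv2) and the standard library are available. Lean on these libraries where they do the work, as an engineer would, in place of code of your own. Each camera call takes 0.05 s, during which the arm holds its last target. There are 200 camera calls.

## Working session

There is one attempt and no reset: what is moved stays moved. The work goes in short steps, Python scripts to look and compute and a tool call to move; the robot and the scene stay as the last step left them, time stands still between calls to the robot, and variables do not carry over. Pictures are saved under pics/ and viewed, at most 15 in all, crops included, and the job is handed in when it is done.

Besides the shell and the picture viewer there is one more tool, called after "Request:" as a command line: name --argument value ..., lists and objects as JSON in quotes. move_arm: Moves the arm, as the interface text tells. Its arguments: {"type":"object","properties":{"increments":{"type":"string"},"grip_force":{"type":"number"}},"required":["increments"]}

```bash
ls; mkdir -p pics
cat > h.py <<'E'
import numpy as np, cv2
from bench import ctrl
from scipy.spatial.transform import Rotation as R
def rot(o):
    o=np.array(o,float)
    return o if o.shape==(3,3) else R.from_rotvec(o).as_matrix() if o.size==3 else R.from_quat(o).as_matrix()
def cloud(p):
    d=p["depth"]; v,u=np.indices(d.shape)
    c=np.stack([(u-p["cx"])/p["fx"]*d,(v-p["cy"])/p["fy"]*d,d],-1)
    w=c@rot(p["orientation"]).T+np.array(p["position"])
    w[d==0]=np.nan
    return w
def save(p,n): cv2.imwrite(f"pics/{n}.png",p["frame"][:,:,::-1])
E
python3 - <<'E'
from h import *
np.set_printoptions(precision=4,suppress=True)
s=ctrl.get_state();print(s)
for n in ("top","scene"):
    p=ctrl.get_image(n);save(p,n+"0")
    print(n,p["position"],p["orientation"],p["fx"])
    w=cloud(p);np.save(n+"0.npy",w)
    for t in ["can","bottle","weight","cup","can_place","bottle_place","weight_place","pan","drip_tray"]:
        for f in ctrl.find_in(t,p)[:2]: print(t,np.round(f["centre"],4),round(f["score"],2))
E
```

```text
pics
{'time': 0.0, 'joint_positions': array([-1.2359,  0.3218, -0.0701,  1.4517,  0.0226,  1.3708, -0.0569]), 'qd': array([-0.0015,  0.0009, -0.0012, -0.0006,  0.0002,  0.0003,  0.0011]), 'joint_torque': array([ -0.0003, -49.1285,  -0.4041, -31.253 ,  -0.0641,   0.0438,
         0.0002]), 'position': array([0.2048, 0.6163, 0.2215]), 'tool_rot': array([-0.5017, -3.1011,  0.0029]), 'ft_force': array([0.3316, 0.6933, 0.583 ]), 'torque': array([-0.0077,  0.0609,  0.0276]), 'grip_force': 0.0, 'grip_width': 1.004062583723304}
top [0.3579 0.0591 0.9491] [-2.1306  2.1144 -0.2167] 396.8186662964377
can [0.5088 0.098  0.1716] 0.57
bottle [0.5213 0.0124 0.1097] 0.75
bottle [0.4739 0.0688 0.0102] 0.23
weight [0.5285 0.2921 0.0861] 0.79
weight [0.4761 0.0695 0.0127] 0.56
cup [0.6315 0.088  0.0299] 0.71
can_place [0.4772 0.0642 0.0121] 0.69
bottle_place [0.5136 0.0283 0.0163] 0.74
weight_place [0.6072 0.006  0.0148] 0.7
weight_place [0.6293 0.0867 0.0298] 0.58
pan [0.5251 0.0135 0.1086] 0.4
drip_tray [ 0.471  -0.2109  0.0015] 0.86
scene [ 0.2492 -0.3912  0.9839] [-2.5293  0.715  -0.2042] 483.07449356760526
can [0.5073 0.0743 0.1559] 0.71
can [0.5476 0.288  0.0341] 0.6
bottle [ 0.5176 -0.0084  0.1016] 0.83
weight [0.5331 0.2894 0.0804] 0.57
cup [0.6159 0.0958 0.0484] 0.97
can_place [0.4687 0.0733 0.0241] 0.83
bottle_place [ 0.5086 -0.0151  0.0265] 0.88
weight_place [0.6072 0.0034 0.0121] 0.61
pan [0.5489 0.2866 0.0338] 0.66
drip_tray [ 0.4739 -0.2101  0.0018] 0.92
```

View pics/top0.png

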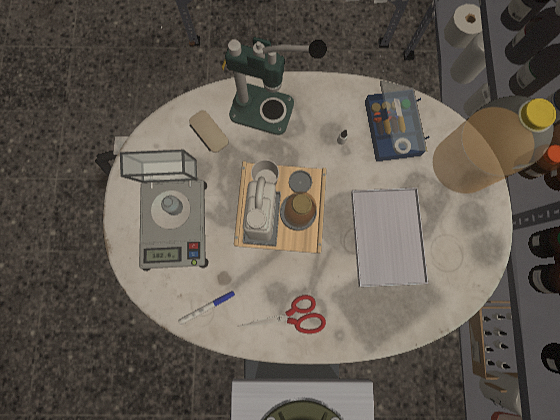

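View pics/scene0.png

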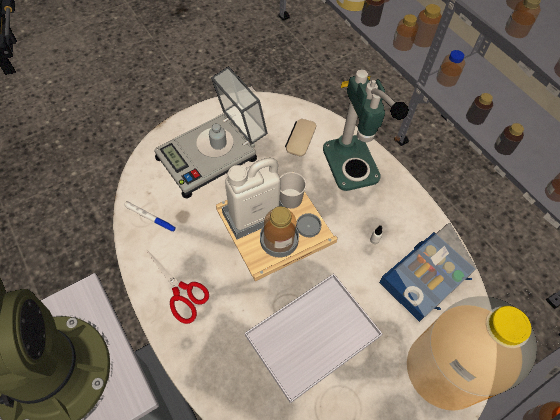

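The top view shows the can grip at (262,195), bottle (299,208), weight (171,204), weight socket (300,180), cup (265,172) partly hidden by the can, and the tray at (390,237). Next I'll measure these from the point clouds.

```bash
cat > m.py <<'E'
from h import *
np.set_printoptions(precision=4,suppress=True)
W={n:np.load(n+"0.npy").reshape(-1,3) for n in("top","scene")}
def sel(n,lo,hi):
    w=W[n];return w[np.all((w>lo)&(w<hi),1)]
def rect(p):
    (c,s,a)=cv2.minAreaRect((p[:,:2]*1000).astype(np.float32));return np.round(c,1),np.round(s,1),round(a,1),len(p)
def circ(p):
    (c,r)=cv2.minEnclosingCircle((p[:,:2]*1000).astype(np.float32));return np.round(c,1),round(r,1),np.round(p[:,:2].mean(0)*1000,1),np.round(np.median(p[:,2])*1000,1),len(p)
for n in W:
    print(n)
    print("can grip",rect(sel(n,[.4,.03,.186],[.6,.16,.21])))
    print("can >.16",rect(sel(n,[.4,.03,.16],[.6,.16,.21])))
    print("cap",circ(sel(n,[.46,-.04,.112],[.58,.04,.13])))
    print("knob",circ(sel(n,[.47,.24,.099],[.6,.34,.115])))
    print("wt",circ(sel(n,[.47,.24,.075],[.6,.34,.089])))
    print("cup rim",circ(sel(n,[.57,.04,.068],[.68,.14,.08])))
    print("board",rect(sel(n,[.38,-.08,.007],[.7,.2,.014])))
    print("pan",circ(sel(n,[.47,.22,.038],[.60,.36,.046])))
    print("wsock",circ(sel(n,[.57,-.05,.020],[.66,.05,.030])))
    print("traywall",rect(sel(n,[.3,-.33,.011],[.62,-.1,.02])))
    print("cover",rect(sel(n,[.5,.2,.12],[.75,.42,.2])))
    print("balance",rect(sel(n,[.4,.18,.028],[.75,.42,.05])))
    print("bsock",circ(sel(n,[.46,-.05,.031],[.58,.045,.04])))
    print("jug",sel(n,[.3,-.75,.05],[.9,-.33,.6]).min(0) if len(sel(n,[.3,-.75,.05],[.9,-.33,.6])) else 0)
E
python3 m.py
```

```text
top
can grip (array([518.3, 100. ]), array([103.5,  36.5]), 1.3, 551)
can >.16 (array([519.5,  95. ]), array([ 51.8, 106.5]), 83.4, 1089)
cap (array([529. ,   8.6]), 24.1, array([528.1,   6.6]), np.float64(128.1), 303)
knob (array([563.2, 274.2]), 44.6, array([541.9, 291.2]), np.float64(105.7), 81)
wt (array([558.1, 275.4]), 49.0, array([534.7, 292.4]), np.float64(84.7), 177)
cup rim (array([613.4,  86.6]), 32.7, array([625.6,  88.3]), np.float64(73.2), 98)
board (array([567.1,  78.4]), array([259.6, 243.2]), 85.7, 2773)
pan (array([543.5, 295.6]), 79.2, array([531.4, 305.8]), np.float64(40.9), 890)
wsock (array([598.6, -12.4]), 46.1, array([603.5,  -9.3]), np.float64(22.5), 83)
traywall (array([ 477.6, -208.3]), array([230.3, 161.5]), 2.8, 509)
cover (array([603.6, 310.2]), array([ 59.3, 128.8]), 3.7, 1761)
balance (array([502.8, 304.1]), array([206.6, 150.1]), 3.3, 5141)
bsock (array([531.5,   9.1]), 43.2, array([510.5,   9.7]), np.float64(34.3), 88)
jug [ 0.3634 -0.6279  0.05  ]
scene
can grip (array([521.4, 103. ]), array([105. ,  38.7]), 2.4, 570)
can >.16 (array([521.5,  94.9])
[... 198 characters left out ...]

wt (array([563.8, 281.8]), 48.4, array([539.2, 289.8]), np.float64(85.6), 133)
cup rim (array([616.3,  90.1]), 33.6, array([622.1,  91.9]), np.float64(74.5), 158)
board (array([542.1,  62.2]), array([275.4, 314.3]), 89.8, 2250)
pan (array([535. , 295.7]), 89.6, array([532.2, 295.1]), np.float64(41.9), 883)
wsock (array([608.4, -15.3]), 49.8, array([604.5, -12.3]), np.float64(23.6), 179)
traywall (array([ 480.2, -204.7]), array([231.6, 160.5]), 2.8, 709)
cover (array([605.3, 312.6]), array([ 58.7, 132. ]), 4.4, 1455)
balance (array([506. , 305.7]), array([208.6, 150.7]), 3.4, 3850)
bsock (array([534.4,  10.7]), 43.6, array([521.2,  -9.3]), np.float64(35.4), 165)
jug [ 0.5847 -0.5631  0.0501]
```

Request:
move_arm --increments "11.5 -23 5.5 0 0 0.88 0;11.5 -23 5.5 0 0 0.88 0;11.5 -23 5.5 0 0 0.88 0;11.5 -23 5.5 0 0 0.88 0;11.5 -23 5.5 0 0 0.88 0;11.5 -23 5.5 0 0 0.88 0;11.5 -23 5.5 0 0 0.88 0;11.5 -23 5.5 0 0 0.88 0"

```text
time: 1.67
position: [0.2974, 0.4317, 0.267]
tool_rot: [0.309, 3.126, 0.001]
ft_force: [-0.6, -0.1, 0.3]
grip_width: 0.999
grip_force: 0.0
```

Request:
move_arm --increments "11.5 -23 5.5 0 0 0.88 0;11.5 -23 5.5 0 0 0.88 0;11.5 -23 5.5 0 0 0.88 0;11.5 -23 5.5 0 0 0.88 0;11.5 -23 5.5 0 0 0.88 0;11.5 -23 5.5 0 0 0.88 0;11.5 -23 5.5 0 0 0.88 0;11.5 -23 5.5 0 0 0.88 0"

```text
time: 2.33
position: [0.3894, 0.2476, 0.3111]
tool_rot: [0.117, 3.139, 0.001]
ft_force: [0.3, 0.7, -0.3]
grip_width: 1.001
grip_force: 0.0
```

Request:
move_arm --increments "11.5 -23 5.5 0 0 0.88 0;11.5 -23 5.5 0 0 0.88 0;11.5 -23 5.5 0 0 0.88 0;11.5 -23 5.5 0 0 0.88 0;11.5 -23 5.5 0 0 0.88 0;11.5 -23 5.5 0 0 0.88 0;11.5 -23 5.5 0 0 0.88 0;0 0 0 0 0 0 0"

```text
time: 3.0
position: [0.4718, 0.082, 0.3506]
tool_rot: [-0.038, 3.138, -0.002]
ft_force: [-0.4, -0.4, -0.6]
grip_width: 0.996
grip_force: 0.0
```

```bash
python3 - <<'E'
from h import *
np.set_printoptions(precision=4,suppress=True)
p=ctrl.get_image("wrist");save(p,"wrist1");np.save("wrist1.npy",cloud(p))
print(p["position"],p["orientation"],p["fx"],ctrl.get_state()["position"])
for t in ["can","bottle","cup","can_place","bottle_place","weight_place"]:
    for f in ctrl.find_in(t,p)[:1]: print(t,np.round(f["centre"],4),round(f["score"],2))
E
sed -i 's/^W=.*/import sys\nW={n:np.load(n+".npy").reshape(-1,3) for n in sys.argv[1:]}/' m.py; python3 m.py wrist1
```

```text
[0.3916 0.0804 0.5121] [2.0385 2.0894 0.3102] 318.06915259960584 [0.4706 0.0849 0.35  ]
bottle [0.514  0.0114 0.1083] 0.6
cup [0.6332 0.0847 0.0612] 0.85
can_place [0.4752 0.0672 0.0107] 0.92
weight_place [0.6182 0.006  0.0148] 0.61
wrist1
can grip (array([516.3,  91.7]), array([ 38.3, 102.6]), 74.5, 1813)
can >.16 (array([517.5,  96.8]), array([ 49.5, 103.2]), 83.4, 3214)
cap (array([529.9,   8.6]), 22.4, array([527.3,   9.6]), np.float64(128.2), 932)
knob (array([562.4, 276.6]), 44.2, array([541.2, 291.8]), np.float64(106.1), 217)
wt (array([559.1, 278.5]), 49.6, array([534.4, 291. ]), np.float64(85.2), 465)
cup rim (array([612.8,  88.5]), 32.6, array([631.2,  86.9]), np.float64(73.5), 203)
board (array([546.8,  52.1]), array([199.8, 207.7]), 85.8, 5090)
pan (array([536.3, 296.2]), 87.5, array([526.6, 306. ]), np.float64(41.0), 1805)
wsock (array([597.2, -10.7]), 46.7, array([606.9, -10.9]), np.float64(21.9), 181)
traywall (array([ 477.2, -206.8]), array([230.1, 162.8]), 2.8, 1392)
cover (array([579.7, 254.6]), array([12.8, 25. ]), 33.2, 155)
balance (array([501.9, 304.5]), array([204.5, 149.1]), 2.5, 11397)
bsock (array([531.4,  11. ]), 43.5, array([506.3,  13.7]), np.float64(33.4), 187)
jug [ 0.5989 -0.3532  0.05  ]
```

View pics/wrist1.png

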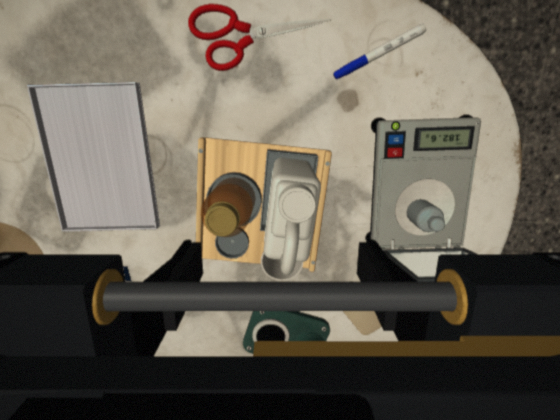

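```bash
cat > m2.py <<'E'
from h import *
np.set_printoptions(precision=1,suppress=True)
from scipy.optimize import least_squares
import sys
def rfit(q,r=None):
    f=lambda x:np.hypot(q[:,0]-x[0],q[:,1]-x[1])-(x[2] if r is None else r)
    return least_squares(f,[*q.mean(0),30],loss="soft_l1",f_scale=1.).x
for n in sys.argv[1:]:
    w=np.load(n+".npy")*1000; im=cv2.imread(f"pics/{n}.png"); hsv=cv2.cvtColor(im,cv2.COLOR_BGR2HSV)
    W=w.reshape(-1,3); H=hsv.reshape(-1,3)
    def S(lo,hi,extra=True): return W[np.all((W>lo)&(W<hi),1)&extra]
    print(n)
    g=S([440,40,193],[620,150,212]); 
    if len(g): print("grip top rect",cv2.minAreaRect(g[:,:2].astype(np.float32)),len(g))
    wood=S([380,-80,5],[700,200,36],(H[:,1]>60)&(H[:,0]>8)&(H[:,0]<25))
    print("wood",cv2.minAreaRect(wood[:,:2].astype(np.float32)),len(wood))
    kn=S([470,240,101],[565,320,110]); kn=kn[np.hypot(*(kn[:,:2]-np.median(kn[:,:2],0)).T)<14]
    print("knob top",kn[:,:2].mean(0),cv2.minEnclosingCircle(kn[:,:2].astype(np.float32)),len(kn))
    cap=S([470,-40,124],[580,50,133]); print("cap",cv2.minEnclosingCircle(cap[:,:2].astype(np.float32)),cap[:,:2].mean(0))
    tr=S([330,-310,12],[620,-110,22]);print("tray",cv2.minAreaRect(tr[:,:2].astype(np.float32)))
E
python3 m2.py top0 scene0 wrist1
```

```text
top0
grip top rect ((517.9898681640625, 99.97447204589844), (101.99263763427734, 36.52516555786133), 1.2706767320632935) 521
wood ((567.5335693359375, 76.69572448730469), (263.042724609375, 243.89682006835938), 85.69375610351562) 3116
knob top [536.1 296.3] ((536.7278442382812, 296.6904602050781), 10.077975273132324) 71
cap ((530.5473022460938, 6.482308387756348), 21.473665237426758) [529.9   6.5]
tray ((477.59942626953125, -208.40518188476562), (230.24623107910156, 161.40574645996094), 2.7677769660949707)
scene0
grip top rect ((520.4419555664062, 102.91703796386719), (103.03736114501953, 38.66852951049805), 2.4262187480926514) 496
wood ((541.093505859375, 70.48507690429688), (318.1402893066406, 256.682861328125), 0.20647957921028137) 2761
knob top [538.5 297.1] ((538.8236694335938, 297.9862365722656), 10.038773536682129) 47
cap ((533.6285400390625, 8.657580375671387), 22.155052185058594) [532.    7.1]
tray ((480.15460205078125, -204.70509338378906), (231.63400268554688, 160.4560089111328), 2.7744452953338623)
wrist1
grip top rect ((515.72119140625, 91.88858032226562), (38.296669006347656, 100.82557678222656), 74.45709228515625) 1689
wood ((547.3088989257812, 51.6123046875), (206.0410614013672, 208.41636657714844), 85.67424011230469) 5812
knob top [535.5 297.2] ((536.5047607421875, 298.3616943359375), 10.478862762451172) 183
cap ((530.0960083007812, 8.591532707214355), 21.473981857299805) [529.1   8.8]
tray ((477.2259521484375, -206.5167999267578), (230.12249755859375, 162.1599884033203), 2.842014789581299)
```

Run:
```python
from h import *
np.set_printoptions(precision=1,suppress=True)
for n in("top0","scene0","wrist1"):
    W=np.load(n+".npy").reshape(-1,3)*1000
    for lo,hi in((202,212),(196,201.5)):
        g=W[np.all((W>[440,40,lo])&(W<[620,150,hi]),1)]
        print(n,lo,cv2.minAreaRect(g[:,:2].astype(np.float32)),g.mean(0),len(g))
    for l,lo,hi in(("weightsock",[570,-40,9],[660,45,30]),("bottlesock rim",[470,-60,34],[590,60,39]),("cansock rim",[420,40,36],[600,160,42]),("cup",[570,40,66],[680,150,80])):
        g=W[np.all((W>lo)&(W<hi),1)];print(l,len(g),g.min(0),g.max(0))
# pixel-wise hi-res ortho of wrist cloud
p=np.load("wrist1.npy")*1000; im=cv2.imread("pics/wrist1.png")
o=np.zeros((500,600,3),np.uint8);W=p.reshape(-1,3);C=im.reshape(-1,3)
ok=np.isfinite(W[:,0]);W=W[ok];C=C[ok];i=np.argsort(W[:,2]);W=W[i];C=C[i]
r=(2.3*(660-W[:,0])).astype(int);c=(2.3*(170-W[:,1])).astype(int)
k=(r>=0)&(r<499)&(c>=0)&(c<599)
for a,b in((0,0),(1,0),(0,1),(1,1)): o[r[k]+a,c[k]+b]=C[k]
cv2.imwrite("pics/ortho1.png",o)
```

```text
top0 202 ((514.7607421875, 93.40234375), (29.687753677368164, 86.47186279296875), 77.0279312133789) [536.1  93.3 204.7] 111
top0 196 ((516.7216796875, 99.94634246826172), (99.45571899414062, 36.52516555786133), 1.270676612854004) [495.3  97.7 198.7] 373
weightsock 612 [571.  -39.6   9. ] [649.7  44.   26.7]
bottlesock rim 100 [470.3 -33.7  34.3] [577.5  59.9  38.8]
cansock rim 85 [451.6  41.6  36. ] [596.3 136.1  41.3]
cup 109 [588.6  56.3  66.1] [644.3 118.3  76.6]
scene0 202 ((516.5363159179688, 102.91032409667969), (92.65628814697266, 35.183372497558594), 4.048717498779297) [521.4  96.7 205. ] 184
scene0 196 ((518.100341796875, 91.66339111328125), (39.0860595703125, 100.34557342529297), 72.22081756591797) [501.8  97.4 199.7] 240
weightsock 922 [570.2 -39.8   9. ] [653.5  44.9  29.4]
bottlesock rim 119 [488.1 -32.2  34.1] [577.6  59.7  38.9]
cansock rim 152 [453.8  43.1  36.1] [599.6 139.6  41.8]
cup 176 [582.8  56.5  66.1] [648.5 121.7  79.7]
wrist1 202 ((538.3592529296875, 94.75174713134766), (12.777673721313477, 40.034786224365234), 83.16089630126953) [537.1  94.8 204.6] 339
wrist1 196 ((515.4801025390625, 101.55023193359375), (98.20014190673828, 37.180240631103516), 1.8615913391113281) [492.5  99.5 198.7] 1240
weightsock 900 [574.3 -39.7   9. ] [648.4  43.8  24.8]
bottlesock rim 152 [488.1 -29.3  34. ] [577.8  60.   38.7]
cansock rim 178 [451.5  40.9  36. ] [577.6 138.3  41.8]
cup 238 [596.2  57.4  66.1] [645.2 120.2  75.9]
```

View pics/ortho1.png

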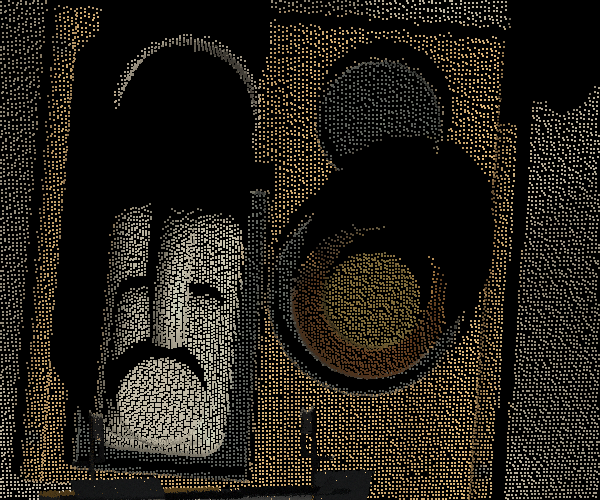

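The orthographic view shows the cap of the can facing the robot at about (489,101) mm. The flat part of the grip is near (538,95), yaw about −6.8°. The board yaw is −4.3°.

Request:
move_arm --increments "15.5 2.75 -25 0 0 -1.9 0;15.5 2.75 -25 0 0 -1.9 0;15.5 2.75 -25 0 0 -1.9 0;15.5 2.75 -25 0 0 -1.9 0;0 0 -19.5 0 0 0 0;0 0 -19.5 0 0 0 0;0 0 -19.5 0 0 0 0;0 0 -19.5 0 0 0 0" --grip_force 25

```text
time: 4.02
position: [0.531, 0.0998, 0.1697]
tool_rot: [-0.155, -3.137, 0.0]
ft_force: [-0.3, 0.9, 0.1]
grip_width: 0.999
grip_force: 0.0
```

Request:
move_arm --increments "0 0 0 0 0 0 0;0 0 0 0 0 0 255;0 0 0 0 0 0 255;0 0 0 0 0 0 255;0 0 0 0 0 0 255;0 0 0 0 0 0 255;0 0 0 0 0 0 255;0 0 0 0 0 0 255"

```text
time: 4.68
position: [0.5317, 0.0989, 0.1715]
tool_rot: [0.157, 3.137, 0.001]
ft_force: [-0.9, -0.2, -0.4]
grip_width: 0.556
grip_force: 0.0
```

Request:
move_arm --increments "0 0 0 0 0 0 255;0 0 0 0 0 0 255;0 0 0 0 0 0 255;0 0 0 0 0 0 255;0 0 0 0 0 0 255;0 0 0 0 0 0 255;0 0 0 0 0 0 255;0 0 0 0 0 0 255"

```text
time: 5.35
position: [0.5313, 0.0988, 0.1708]
tool_rot: [-0.157, -3.137, 0.0]
ft_force: [0.0, 0.6, -2.3]
grip_width: 0.167
grip_force: 25.0
```

Request:
move_arm --increments "0 0 3 0 0 0 255;0 0 8 0 0 0 255;0 0 15 0 0 0 255;0 0 20 0 0 0 255;0 0 25 0 0 0 255;0 0 25 0 0 0 255;0 0 25 0 0 0 255;0 0 25 0 0 0 255"

```text
time: 6.02
position: [0.5313, 0.0987, 0.319]
tool_rot: [0.157, 3.137, 0.001]
ft_force: [0.9, -0.4, -2.6]
grip_width: 0.166
grip_force: 25.0
```

Request:
move_arm --increments "-4 -13 0 0 0 0 255;-9 -30 0 0 0 0 255;-9 -30 0 0 0 0 255;-9 -30 0 0 0 0 255;-9 -30 0 0 0 0 255;-9 -30 0 0 0 0 255;-9 -30 0 0 0 0 255;-9 -30 0 0 0 0 255"

```text
time: 6.68
position: [0.4631, -0.1262, 0.3167]
tool_rot: [-0.158, -3.137, -0.001]
ft_force: [-0.0, 0.1, -1.3]
grip_width: 0.171
grip_force: 25.0
```

Request:
move_arm --increments "-9 -30 0 0 0 0 255;-9 -30 0 0 0 0 255;-8 -25 0 0 0 0 255;0 0 -20 0 0 0 255;0 0 -30 0 0 0 255;0 0 -30 0 0 0 255;0 0 -30 0 0 0 255;0 0 -20 0 0 0 255"

```text
time: 7.35
position: [0.4362, -0.209, 0.1841]
tool_rot: [-0.158, -3.134, -0.002]
ft_force: [-0.8, 0.1, -2.3]
grip_width: 0.17
grip_force: 25.0
```

Request:
move_arm --increments "0 0 -10 0 0 0 255;0 0 -5 0 0 0 255;0 0 -3 0 0 0 255;0 0 -2 0 0 0 255;0 0 0 0 0 0 255;0 0 0 0 0 0 255;0 0 0 0 0 0 255;0 0 0 0 0 0 255"

```text
time: 8.02
position: [0.4425, -0.2097, 0.1709]
tool_rot: [0.156, 3.129, -0.0]
ft_force: [3.2, 0.9, 7.1]
grip_width: 0.168
grip_force: 25.0
```

Run:
```python
from h import *
p=ctrl.get_image("scene");save(p,"s2")
q=ctrl.get_image("top");save(q,"t2");np.save("t2.npy",cloud(q))
a=p["frame"][200:420,200:460,::-1];b=q["frame"][150:330,200:460,::-1]
cv2.imwrite("pics/c2.png",cv2.resize(np.vstack([a,b]),None,fx=1.5,fy=1.5))
```

```text
(no output)
```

View pics/c2.png

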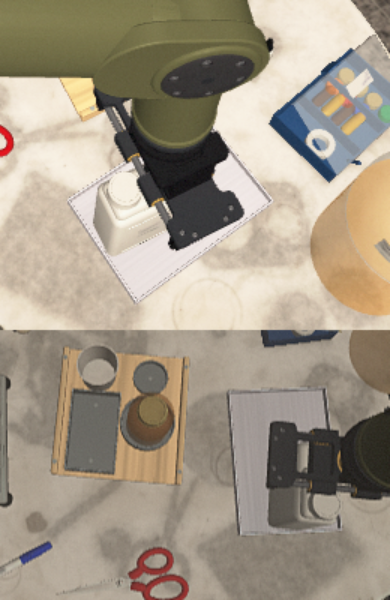

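Request:
move_arm --increments "0 0 12 0 0 0 255;0 0 12 0 0 0 255;10 0 0 0 0 0 255;10 0 0 0 0 0 255;0 0 0 0 0 0 255;0 0 -12 0 0 0 255;0 0 -9 0 0 0 255;0 0 -3 0 0 0 255"

```text
time: 8.78
position: [0.4565, -0.2088, 0.1649]
tool_rot: [-0.158, -3.134, -0.001]
ft_force: [-1.0, -0.3, -2.7]
grip_width: 0.169
grip_force: 25.0
```

Request:
move_arm --increments "0 0 -2 0 0 0 255;0 0 -2 0 0 0 255;0 0 0 0 0 0 255;0 0 0 0 0 0 255;0 0 0 0 0 0 255;0 0 0 0 0 0 255;0 0 0 0 0 0 255;0 0 0 0 0 0 255"

```text
time: 9.45
position: [0.458, -0.2093, 0.164]
tool_rot: [-0.158, -3.137, -0.001]
ft_force: [-2.8, 1.6, 5.7]
grip_width: 0.171
grip_force: 25.0
```

Run:
```python
from h import *
np.set_printoptions(precision=1,suppress=True)
W=np.load("t2.npy").reshape(-1,3)*1000
f=W[np.all((W>[420,60,7.5])&(W<[600,140,18]),1)]
g=np.load("t2.npy")*1000
im=cv2.imread("pics/t2.png");hsv=cv2.cvtColor(im,cv2.COLOR_BGR2HSV)
m=(hsv[...,1]<50)&(np.nan_to_num(g[...,2],nan=99)>5)&(g[...,2]<45)&(g[...,0]>420)&(g[...,0]<660)&(g[...,1]>-50)&(g[...,1]<150)
n,l,st,ce=cv2.connectedComponentsWithStats(m.astype(np.uint8))
for i in range(1,n):
    if st[i,4]>80:
        q=g[l==i];print(st[i],q.mean(0),cv2.minAreaRect(q[:,:2].astype(np.float32)),np.percentile(q[:,2],[5,50,95]))
```

```text
[254 165  23  21 372] [622.9  88.5  17.4] ((620.8455810546875, 87.50091552734375), (42.01020050048828, 53.01244354248047), 1.627756118774414) [10.2 13.4 38.1]
[289 171  23  21 404] [610.4   2.5  13.5] ((608.821533203125, 2.9698314666748047), (53.44076919555664, 52.741722106933594), 89.18023681640625) [ 9.  12.1 23.6]
[ 243  184   38   62 1809] [521.4  94.7  14.6] ((525.63623046875, 93.59506225585938), (77.8375473022461, 143.94168090820312), 85.64089965820312) [ 8.5 11.5 36.7]
[280 196  37  34 224] [517.8  18.9  21.3] ((522.8134155273438, 13.832664489746094), (84.36357116699219, 65.91754913330078), 62.70231628417969) [ 9.7 18.4 35.1]
```

Request:
move_arm --increments "0 0 0 0 0 0 128;0 0 0 0 0 0 0;0 0 0 0 0 0 0;0 0 0 0 0 0 0;0 0 0 0 0 0 0;0 0 10 0 0 0 0;0 0 20 0 0 0 0;0 0 30 0 0 0 0"

```text
time: 10.12
position: [0.4569, -0.2087, 0.2224]
tool_rot: [-0.158, -3.133, -0.0]
ft_force: [0.3, -0.0, 0.3]
grip_width: 0.696
grip_force: 0.0
```

Request:
move_arm --increments "0 0 30 0 0 0 0;5 10 10 0 0 0 0;10 30 0 0 0 0 0;11.5 35.5 0 0 0 0 0;11.5 35.5 0 0 0 0 0;11.5 35.5 0 0 0 0 0;11.5 35.5 0 0 0 0 0;11.5 35.5 0 0 0 0 0"

```text
time: 10.78
position: [0.5312, 0.0106, 0.2634]
tool_rot: [0.157, 3.137, 0.001]
ft_force: [1.1, -0.6, -0.3]
grip_width: 0.997
grip_force: 0.0
```

```bash
python3 - <<'E'
from h import *
p=ctrl.get_image("wrist");save(p,"w3");np.save("w3.npy",cloud(p))
print(ctrl.get_state()["position"])
E
python3 m2.py w3 2>&1| grep -E "cap|tray|wood|knob"
python3 - <<'E'
import sys; sys.path.insert(0,".")
import os; os.chdir(".")
from h import *
np.set_printoptions(precision=1,suppress=True)
W=np.load("w3.npy").reshape(-1,3)*1000
for lo,hi in(([380,-280,194],[520,-120,205]),([380,-280,187],[520,-120,193.]),([380,-280,100],[520,-120,205])):
    g=W[np.all((W>lo)&(W<hi),1)]
    if len(g):print(cv2.minAreaRect(g[:,:2].astype(np.float32)),g.mean(0),len(g))
E
```

```text
[0.5328896  0.02075418 0.26273238]
wood ((568.0308837890625, 78.08096313476562), (262.1418762207031, 245.3977813720703), 85.67539978027344) 10148
knob top [536.4 292. ] ((536.4654541015625, 296.22662353515625), 9.833297729492188) 175
cap ((530.1323852539062, 7.865555763244629), 21.50506591796875) [529.3   8.3]
tray ((477.2729187011719, -206.31666564941406), (230.50863647460938, 162.0398712158203), 2.752138137817383)
((436.5542907714844, -198.27474975585938), (44.86211013793945, 110.3606948852539), 83.94381713867188) [ 438.  -185.2  144.3] 10092
```

View pics/w3.png

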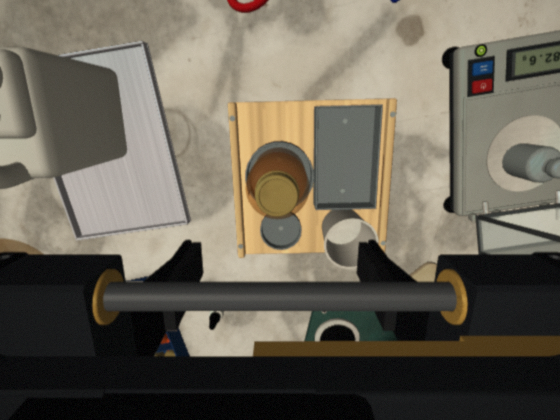

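Request:
move_arm --increments "0 0 -15 0 0 0 0;0 0 -25 0 0 0 0;0 0 -30 0 0 0 0;0 0 -30 0 0 0 0;0 0 -25 0 0 0 0;0 0 -15 0 0 0 0;0 0 -10 0 0 0 0;0 0 -4 0 0 0 0" --grip_force 35

```text
time: 11.5
position: [0.5301, 0.0085, 0.1077]
tool_rot: [-0.157, -3.135, 0.001]
ft_force: [-0.3, 0.9, -0.1]
grip_width: 0.998
grip_force: 0.0
```

Request:
move_arm --increments "0 0 0 0 0 0 0;0 0 0 0 0 0 255;0 0 0 0 0 0 255;0 0 0 0 0 0 255;0 0 0 0 0 0 255;0 0 0 0 0 0 255;0 0 0 0 0 0 255;0 0 0 0 0 0 255"

```text
time: 12.17
position: [0.5312, 0.0084, 0.1094]
tool_rot: [0.157, 3.137, 0.001]
ft_force: [-0.6, 0.4, 7.7]
grip_width: 0.558
grip_force: 13.8
```

Request:
move_arm --increments "0 0 0 0 0 0 255;0 0 0 0 0 0 255;0 0 0 0 0 0 255;0 0 0 0 0 0 255;0 0 3 0 0 0 255;0 0 8 0 0 0 255;0 0 15 0 0 0 255;0 0 20 0 0 0 255"

```text
time: 12.83
position: [0.5291, 0.0081, 0.1539]
tool_rot: [-0.157, -3.133, 0.002]
ft_force: [-0.5, 0.0, -3.5]
grip_width: 0.514
grip_force: 34.2
```

Request:
move_arm --increments "0 0 15 0 0 0 255;3 -12 0 0 0 0 255;3 -32 0 0 0 0 255;3 -36 0 0 0 0 255;3 -36 0 0 0 0 255;3 -36 0 0 0 0 255;3 -36 0 0 0 0 255;2 -24 0 0 0 0 255"

```text
time: 13.5
position: [0.5498, -0.2081, 0.1701]
tool_rot: [-0.162, -3.137, 0.004]
ft_force: [-0.4, -0.8, -2.8]
grip_width: 0.512
grip_force: 34.2
```

Request:
move_arm --increments "0 0 0 0 0 0 255;0 0 -10 0 0 0 255;0 0 -20 0 0 0 255;0 0 -20 0 0 0 255;0 0 -10 0 0 0 255;0 0 -5 0 0 0 255;0 0 -2 0 0 0 255;0 0 -2 0 0 0 255"

```text
time: 14.17
position: [0.5516, -0.2029, 0.102]
tool_rot: [0.156, 3.137, 0.002]
ft_force: [-3.6, 2.2, 9.0]
grip_width: 0.511
grip_force: 35.7
```

Request:
move_arm --increments "0 0 -1 0 0 0 255;0 0 0 0 0 0 255;0 0 0 0 0 0 128;0 0 0 0 0 0 0;0 0 0 0 0 0 0;0 0 0 0 0 0 0;0 0 0 0 0 0 0;0 0 0 0 0 0 0"

```text
time: 14.83
position: [0.5513, -0.2038, 0.1004]
tool_rot: [0.157, 3.137, -0.0]
ft_force: [0.4, 0.4, -0.2]
grip_width: 0.799
grip_force: 0.0
```

Request:
move_arm --increments "0 0 15 0 0 0 0;0 0 25 0 0 0 0;0 0 30 0 0 0 0;0 0 30 0 0 0 0;0 0 30 0 0 0 0;0 10 30 0 0 0 0;-4 30 0 0 0 0 0;-4 36 0 0 0 0 0"

```text
time: 15.5
position: [0.5437, -0.1306, 0.2625]
tool_rot: [0.167, 3.132, -0.003]
ft_force: [1.1, 1.5, -0.2]
grip_width: 1.001
grip_force: 0.0
```

Request:
move_arm --increments "-4 38 0 0 0 1 0;-5 38 0 0 0 1 0;-5 38 0 0 0 1 0;-5 38 0 0 0 1 0;-5 38 0 0 0 1 0;-5 38 0 0 0 1 0;-5 38 0 0 0 1 0;-5 38 0 0 0 1 0"

```text
time: 16.17
position: [0.5036, 0.1781, 0.2603]
tool_rot: [-0.063, 3.14, 0.001]
ft_force: [0.6, -0.3, -0.9]
grip_width: 1.001
grip_force: 0.0
```

Request:
move_arm --increments "-5 38 0 0 0 1 0;-5 36 0 0 0 0 0;-5 28 0 0 0 0 0;-4 10 0 0 0 0 0;0 0 0 0 0 0 0;0 0 0 0 0 0 0;0 0 0 0 0 0 0;0 0 0 0 0 0 0"

```text
time: 16.83
position: [0.4861, 0.2858, 0.2603]
tool_rot: [-0.083, 3.14, -0.0]
ft_force: [0.7, -0.5, 0.8]
grip_width: 0.999
grip_force: 0.0
```

Run:
```python
from h import *
np.set_printoptions(precision=1,suppress=True)
for n in("wrist","top"):
    p=ctrl.get_image(n);save(p,n[0]+"4");w=cloud(p);np.save(n[0]+"4.npy",w)
    for t in("weight","pan","weight_place","can","bottle","cup"):
        for f in ctrl.find_in(t,p)[:1]:print(n,t,np.array(f["centre"])*1000,round(f["score"],2))
    W=w.reshape(-1,3)*1000
    for l,lo,hi in (("cov",[520,200,60],[760,420,200]),("knob",[500,260,101],[565,330,109])):
        g=W[np.all((W>lo)&(W<hi),1)];g=g[g[:,0]>560] if l=="cov" else g
        if len(g):print(l,cv2.minAreaRect(g[:,:2].astype(np.float32)),g.min(0),g.max(0),len(g))
s=ctrl.get_state();print(s["time"],s["position"]*1000,s["tool_rot"])
```

```text
wrist weight [530.3 297.9  83.7] 0.86
wrist pan [516.6 306.9  42.5] 0.56
wrist weight_place [601.9   2.3  16.8] 0.75
wrist cup [597.3 108.   43.9] 0.56
cov ((595.2545776367188, 311.4277038574219), (43.43854904174805, 128.37599182128906), 3.755981206893921) [570.5 246.5  60.5] [620.8 375.3 188.4] 4827
knob ((536.01171875, 299.05926513671875), (19.88652229309082, 19.5579776763916), 5.659770488739014) [526.1 289.3 101.1] [546.3 309.1 108.4] 276
top pan [488.9 281.5  36. ] 0.96
top weight_place [607.    3.4  13.6] 0.84
top can [ 427.8 -181.5  154.6] 0.63
top bottle [ 538.4 -185.3   98.8] 0.91
top cup [623.3  88.9  29.5] 0.6
cov ((602.1038208007812, 306.2742614746094), (61.44596862792969, 131.2523956298828), 12.076727867126465) [575.3 244.8  60.2] [645.9 374.  198.1] 1440
17.5333 [485.  288.4 260. ] [ 0.1 -3.1 -0. ]
```

View pics/w4.png

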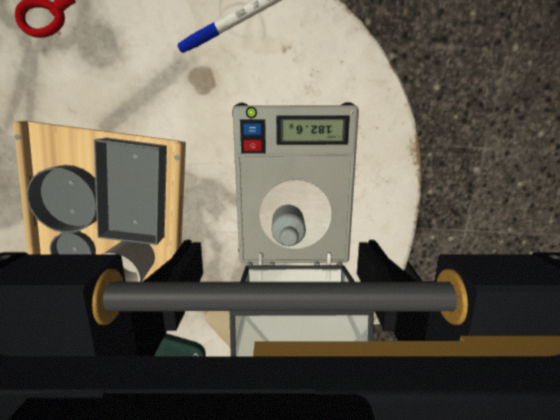

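The wrist view shows the weight knob at (289,236) on the pan, whose centre is near (295,214). The open cover starts at about row 265. Next I'll fit the pan circle, the cover face and the sockets.

```bash
cat > pan.py <<'E'
from h import *
from scipy.optimize import least_squares
np.set_printoptions(precision=1,suppress=True)
def panfit(n,lo=(455,235),hi=(585,370)):
    w=np.load(n+".npy")*1000; g=cv2.cvtColor(cv2.imread(f"pics/{n}.png"),cv2.COLOR_BGR2GRAY)
    box=(w[...,0]>lo[0])&(w[...,0]<hi[0])&(w[...,1]>lo[1])&(w[...,1]<hi[1])&(np.abs(w[...,2]-41)<5)
    t,_=cv2.threshold(g[box].reshape(-1,1),0,255,cv2.THRESH_OTSU)
    m=(box&(g>t)).astype(np.uint8)
    nn,l,st,ce=cv2.connectedComponentsWithStats(m);i=1+np.argmax(st[1:,4])
    q=w[l==i][:,:2]
    h=cv2.convexHull(q.astype(np.float32))[:,0]
    f=lambda x:np.hypot(h[:,0]-x[0],h[:,1]-x[1])-x[2]
    r=least_squares(f,[*q.mean(0),45],loss="soft_l1",f_scale=.7);print(n,"pan",r.x,len(q),t)
if __name__=="__main__":
    panfit("w4");panfit("t4");panfit("wrist1")
    W=np.load("w4.npy").reshape(-1,3)*1000
    for z in range(50,200,15):
        g=W[(W[:,2]>z)&(W[:,2]<z+15)&(W[:,0]>555)&(W[:,0]<700)&(W[:,1]>200)&(W[:,1]<400)]
        if len(g): print(z,g.min(0),g[:,1].max(),len(g))
    # circle fits of socket interiors, can socket rect from wrist: dark grey mask
    for n in("w4","w3","t4"):
        w=np.load(n+".npy")*1000;W=w.reshape(-1,3)
        for l,c,r,z in(("weight",(609,3),26,12),("bottle",(525,8),41,12)):
            g=W[(np.hypot(W[:,0]-c[0],W[:,1]-c[1])<r+12)&(np.abs(W[:,2]-(26 if l=="weight" else 37))<3.5)]
            if len(g)>15:
                x=least_squares(lambda x:np.hypot(g[:,0]-x[0],g[:,1]-x[1])-r-1.5,c,loss="soft_l1",f_scale=1).x;print(n,l,x,len(g))
        g=W[(W[:,0]>440)&(W[:,0]<600)&(W[:,1]>45)&(W[:,1]<145)&(np.abs(W[:,2]-39.5)<3)]
        if len(g)>15: print(n,"cansock",cv2.minAreaRect(g[:,:2].astype(np.float32)),len(g))
        g=W[(W[:,0]>570)&(W[:,0]<670)&(W[:,1]>45)&(W[:,1]<145)&(np.abs(W[:,2]-73.5)<3)]
        if len(g)>15:
            x=least_squares(lambda x:np.hypot(g[:,0]-x[0],g[:,1]-x[1])-32,(615,88),loss="soft_l1",f_scale=1).x;print(n,"cup",x,len(g))
E
python3 pan.py
```

```text
w4 pan [532.  308.2  45. ] 2602 166.0
t4 pan [533.3 305.8  45.7] 52 138.0
wrist1 pan [532.2 308.8  45. ] 1572 145.0
50 [590.2 248.3  51.2] 374.90290440631316 1548
65 [588.1 247.7  65.1] 374.9892458999349 61
80 [584.9 247.7  80.4] 374.79396275509475 52
95 [582.8 247.6  95. ] 374.85366414029966 41
170 [570.5 246.5 178. ] 375.290705791943 4439
185 [595.  248.4 185. ] 374.6728812371959 206
w4 weight [605.8   5.7] 67
w4 bottle [531.2  13.4] 237
w4 cansock ((525.7271118164062, 95.91815185546875), (77.84463500976562, 144.90699768066406), 85.5873031616211) 304
w4 cup [612.7  88.2] 105
w3 weight [606.5   5.1] 79
w3 bottle [532.6  12.5] 211
w3 cansock ((527.1471557617188, 94.97747039794922), (77.53181457519531, 146.89022827148438), 85.5920181274414) 339
w3 cup [612.6  89. ] 329
t4 weight [606.4   3.1] 38
t4 bottle [531.4  10.3] 82
t4 cansock ((524.49755859375, 93.44012451171875), (77.59004211425781, 141.0699920654297), 85.56877136230469) 89
t4 cup [612.4  86.8] 101
```

Request:
move_arm --increments "13.3 2.4 -20 0 -2 0 0;13.3 2.4 -20 0 -2 0 0;13.3 2.5 -20 0 -2 0 0;13.1 2.5 -20 0 -2 0 0;0 0 -25 0 0 0 0;0 0 -25 0 0 0 0;0 0 -25 0 0 0 0;0 0 -20 0 0 0 0" --grip_force 45

```text
time: 18.2
position: [0.5372, 0.2978, 0.0831]
tool_rot: [-0.086, 3.002, -0.007]
ft_force: [0.1, -0.7, 0.9]
grip_width: 0.997
grip_force: 0.0
```

Request:
move_arm --increments "0 0 -12 0 0 0 0;0 0 -7 0 0 0 0;0 0 -3 0 0 0 0;0 0 0 0 0 0 0;0 0 0 0 0 0 255;0 0 0 0 0 0 255;0 0 0 0 0 0 255;0 0 0 0 0 0 255"

```text
time: 18.87
position: [0.5385, 0.2985, 0.064]
tool_rot: [-0.085, 3.0, -0.004]
ft_force: [-0.1, 0.0, -0.1]
grip_width: 0.781
grip_force: 0.0
```

Request:
move_arm --increments "0 0 0 0 0 0 255;0 0 0 0 0 0 255;0 0 0 0 0 0 255;0 0 0 0 0 0 255;0 0 0 0 0 0 255;0 0 0 0 0 0 255;0 0 0 0 0 0 255;0 0 0 0 0 0 255"

```text
time: 19.53
position: [0.538, 0.2984, 0.0631]
tool_rot: [-0.086, 3.001, -0.006]
ft_force: [-0.9, 1.6, 0.3]
grip_width: 0.442
grip_force: 45.0
```

Request:
move_arm --increments "0 0 5 0 0 0 255;0 0 15 0 0 0 255;0 0 25 0 0 0 255;0 0 30 0 0 0 255;0 0 30 0 0 0 255;0 0 30 0 0 0 255;0 -8 20 0 0 0 255;0 -20 0 0 0 0 255"

```text
time: 20.2
position: [0.539, 0.2744, 0.2229]
tool_rot: [-0.092, 2.995, 0.003]
ft_force: [1.5, 0.5, -4.3]
grip_width: 0.446
grip_force: 45.0
```

Request:
move_arm --increments "0 -34 0 0 0 0 255;0 -36 0 0 0 0 255;0 -36 0 0 0 0 255;0 -36 0 0 0 0 255;0 -36 0 0 0 0 255;0 -36 0 0 0 0 255;0 -32 0 0 0 0 255;0 -18 0 0 0 0 255"

```text
time: 20.87
position: [0.5364, 0.0003, 0.2172]
tool_rot: [-0.077, 3.004, -0.009]
ft_force: [-0.1, 0.3, -4.2]
grip_width: 0.448
grip_force: 45.0
```

Request:
move_arm --increments "0 0 0 0 0 0 255;0 0 0 0 0 0 255;0 0 0 0 0 0 255;0 0 0 0 0 0 255;0 0 0 0 0 0 255;0 0 0 0 0 0 255;0 0 0 0 0 0 255;0 0 0 0 0 0 255"

```text
time: 21.53
position: [0.538, 0.0066, 0.218]
tool_rot: [-0.087, 3.001, -0.006]
ft_force: [0.7, 0.6, -4.2]
grip_width: 0.449
grip_force: 45.0
```

Run:
```python
from h import *
s=ctrl.get_state();print(s["position"]*1000,s["tool_rot"],s["ft_force"])
p=ctrl.get_image("wrist");save(p,"w5");np.save("w5.npy",cloud(p))
for t in("weight","weight_place"):
    for f in ctrl.find_in(t,p)[:2]:print(t,np.array(f["centre"])*1000,round(f["score"],2))
```

```text
[537.97880723   6.56554191 218.04492167] [-0.08665452  3.00087243 -0.00605207] [ 0.70903966  0.60504279 -4.23526779]
weight [526.    7.6 236.6] 0.56
weight_place [600.1   2.8  16.2] 0.66
weight_place [516.8  98.7   8.8] 0.45
```

View pics/w5.png

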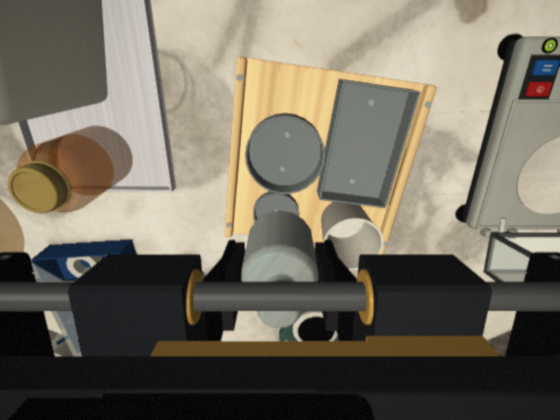

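```bash
cat > sock.py <<'E'
from h import *
from scipy.optimize import least_squares
np.set_printoptions(precision=1,suppress=True)
def run(n):
    w=np.load(n+".npy")*1000;W=w.reshape(-1,3)
    im=cv2.imread(f"pics/{n}.png");hsv=cv2.cvtColor(im,cv2.COLOR_BGR2HSV).reshape(-1,3)
    grey=(hsv[:,1]<60)
    for l,c,r,zt in(("weight",(607,4),26,26),("bottle",(529,10),41,37)):
        d=np.hypot(W[:,0]-c[0],W[:,1]-c[1])
        fl=W[grey&(d<r+6)&(np.abs(W[:,2]-12)<3)]   # floor
        rim=W[grey&(d<r+10)&(np.abs(W[:,2]-zt)<2.5)]
        ang=np.degrees(np.arctan2(rim[:,1]-c[1],rim[:,0]-c[0]))
        x=least_squares(lambda x:np.hypot(rim[:,0]-x[0],rim[:,1]-x[1])-x[2],[*c,r+1],loss="soft_l1",f_scale=.7).x
        print(n,l,"floor",cv2.minEnclosingCircle(fl[:,:2].astype(np.float32)) if len(fl) else 0,len(fl),"rim",x,len(rim),"octants",np.histogram(ang,8,(-180,180))[0])
    th=np.radians(-4.3);B=np.array([[np.cos(th),np.sin(th)],[-np.sin(th),np.cos(th)]])
    q=(W[:,:2]-[525,95])@B.T
    for l,z,dz in(("floor",11.5,2),("rim",39.5,2)):
        k=grey&(np.abs(W[:,2]-z)<dz)&(np.abs(q[:,0])<70)&(np.abs(q[:,1])<42)
        if k.sum()>20:
            a=np.percentile(q[k],[1,99],axis=0);m=a.mean(0)
            print(n,"can",l,a.ravel(),"->",m@B+[525,95],k.sum())
import sys
for n in sys.argv[1:]: run(n)
E
python3 sock.py w3 w4 w5 t4
```

```text
w3 weight floor ((608.1500244140625, 4.903721332550049), 25.736696243286133) 869 rim [606.5   5.1  26.6] 12 octants [0 1 3 1 0 3 4 0]
w3 bottle floor ((531.7587280273438, 10.645837783813477), 40.8636589050293) 346 rim [534.1  12.9  44.8] 91 octants [ 8  6  0  0  0 39 34  4]
w3 can floor [-68.  -32.7  53.3  36.8] -> [517.8  97.6] 5072
w3 can rim [-69.9 -38.3  68.5  37.7] -> [524.3  94.8] 63
w4 weight floor ((606.513916015625, 5.86332893371582), 27.76502799987793) 567 rim [593.5   6.3  21.2] 24 octants [ 6  1  0  0  0  0  2 15]
w4 bottle floor ((531.4766235351562, 11.172540664672852), 42.88768768310547) 2364 rim [531.9  14.7  43.4] 92 octants [ 4  0  4  0  1 47 33  3]
w4 can floor [-63.9 -36.5  53.8  27.9] -> [519.6  91.1] 4188
w4 can rim [-66.  -36.9  69.3  39.4] -> [526.7  96.1] 65
w5 weight floor ((604.8746948242188, 4.003207206726074), 26.560422897338867) 580 rim [592.7   6.3  20.7] 22 octants [ 7  1  0  0  0  0  1 13]
w5 bottle floor ((532.3992919921875, 13.365801811218262), 43.78207015991211) 3837 rim [530.4  14.4  43.3] 114 octants [ 5  2  1  2  4 52 44  4]
w5 can floor [-67.1 -31.1  53.4  36.9] -> [518.4  98.4] 6544
w5 can rim [-69.8 -38.4  68.6  37.8] -> [524.4  94.7] 86
t4 weight floor ((609.2151489257812, 6.141183853149414), 28.61618995666504) 304 rim [605.9   3.3  27. ] 21 octants [3 3 1 1 2 2 2 7]
t4 bottle floor ((532.87548828125, 8.431194305419922), 40.6999397277832) 793 rim [530.5  12.   43.7] 47 octants [ 4  5  6  5  7  8 10  2]
t4 can floor [-64.6 -36.9  53.7  34.8] -> [519.4  94.3] 1142
t4 can rim [-69.9 -40.2  64.6  36.9] -> [522.2  93.6] 42
```

Request:
move_arm --increments "15 -0.5 0 0 0 0 255;28 -0.5 0 0 0 0 255;28 -1 -10 0 0 0 255;0 0 -25 0 0 0 255;0 0 -30 0 0 0 255;0 0 -30 0 0 0 255;0 0 -30 0 0 0 255;0 0 -20 0 0 0 255"

```text
time: 22.35
position: [0.6072, 0.0044, 0.0697]
tool_rot: [-0.086, 3.005, -0.007]
ft_force: [-1.0, 0.1, -4.9]
grip_width: 0.447
grip_force: 45.0
```

Request:
move_arm --increments "0 0 -10 0 0 0 255;0 0 -5 0 0 0 255;0 0 0 0 0 0 255;0 0 0 0 0 0 255;0 0 -5 0 0 0 255;0 0 -5 0 0 0 255;0 0 -5 0 0 0 255;0 0 -4 0 0 0 255"

```text
time: 23.02
position: [0.609, 0.0043, 0.0388]
tool_rot: [-0.086, 3.001, -0.005]
ft_force: [0.6, 0.1, -5.7]
grip_width: 0.447
grip_force: 45.0
```

Request:
move_arm --increments "0 0 -3 0 0 0 255;0 0 -2 0 0 0 255;0 0 0 0 0 0 255;0 0 0 0 0 0 255;0 0 0 0 0 0 255;0 0 0 0 0 0 255;0 0 0 0 0 0 255;0 0 0 0 0 0 255"

```text
time: 23.68
position: [0.6091, 0.0042, 0.0343]
tool_rot: [-0.085, 3.0, -0.006]
ft_force: [0.2, -0.3, -4.7]
grip_width: 0.444
grip_force: 45.0
```

Request:
move_arm --increments "0 0 -1 0 0 0 255;0 0 -1 0 0 0 255;0 0 0 0 0 0 255;0 0 0 0 0 0 255;0 0 0 0 0 0 110;0 0 0 0 0 0 95;0 0 0 0 0 0 95;0 0 0 0 0 0 95"

```text
time: 24.35
position: [0.6096, 0.0042, 0.0323]
tool_rot: [-0.085, 3.0, -0.006]
ft_force: [-0.5, 0.2, -1.2]
grip_width: 0.605
grip_force: 0.0
```

Request:
move_arm --increments "0 0 5 0 0 0 95;0 0 15 0 0 0 95;0 0 25 0 0 0 95;0 0 30 0 0 0 95;0 0 30 0 0 0 95;0 0 30 0 0 0 0;-15 20 20 0 0 0 0;-30 40 0 0 0 0 0"

```text
time: 25.02
position: [0.5739, 0.0532, 0.1933]
tool_rot: [-0.072, 2.99, -0.007]
ft_force: [1.0, 1.3, -0.6]
grip_width: 0.773
grip_force: 0.0
```

Run:
```python
from h import *
from scipy.optimize import least_squares
np.set_printoptions(precision=1,suppress=True)
for n in("wrist","top"):
    p=ctrl.get_image(n);save(p,n[0]+"6");w=cloud(p);np.save(n[0]+"6.npy",w);W=w.reshape(-1,3)*1000
    k=W[(np.hypot(W[:,0]-607,W[:,1]-4)<25)&(W[:,2]>68)&(W[:,2]<90)]
    if len(k):print(n,"knob",cv2.minEnclosingCircle(k[:,:2].astype(np.float32)),np.median(k[:,2]),len(k))
    g=W[(W[:,0]>570)&(W[:,0]<670)&(W[:,1]>45)&(W[:,1]<145)&(np.abs(W[:,2]-73.5)<3)]
    if len(g)>15: print("cup",least_squares(lambda x:np.hypot(g[:,0]-x[0],g[:,1]-x[1])-32,(615,88),loss="soft_l1",f_scale=1).x,len(g))
s=ctrl.get_state();print(s["time"],s["position"]*1000,s["tool_rot"],s["grip_width"])
```

```text
wrist knob ((607.5767822265625, 4.828128814697266), 10.506268501281738) 75.92605551776003 380
cup [612.2  88.4] 685
25.1167 [566.9  64.1 188.3] [-0.1  3.   0. ] 0.8625684175423572
```

View pics/w6.png

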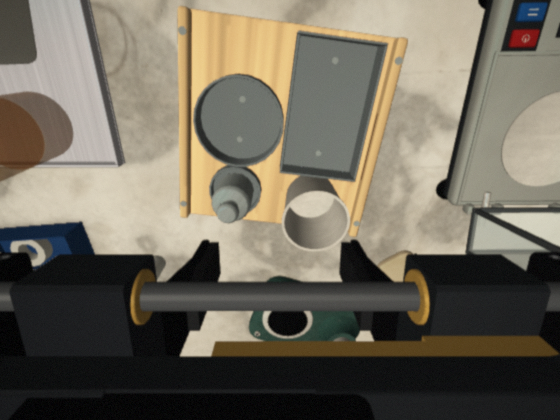

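Request:
move_arm --increments "20 8 0 0 0 0 0;20 10 0 0 0 0 0;11 6 0 0 0 0 0;0 0 0 0 0 0 0;0 0 -15 0 0 0 0;0 0 -25 0 0 0 0;0 0 -25 0 0 0 0;0 0 -25 0 0 0 0" --grip_force 15

```text
time: 25.78
position: [0.6195, 0.0808, 0.0963]
tool_rot: [-0.085, 3.001, -0.006]
ft_force: [0.8, 0.3, -0.6]
grip_width: 0.998
grip_force: 0.0
```

Request:
move_arm --increments "0 0 -20 0 0 0 0;0 0 -15 0 0 0 0;0 0 -10 0 0 0 0;0 0 -5 0 0 0 0;0 0 0 0 0 0 0;0 0 0 0 0 0 40;0 0 0 0 0 0 60;0 0 0 0 0 0 80"

```text
time: 26.45
position: [0.6209, 0.0817, 0.0484]
tool_rot: [-0.085, 2.999, -0.005]
ft_force: [0.1, 0.9, 0.2]
grip_width: 0.856
grip_force: 0.3
```

Request:
move_arm --increments "0 0 0 0 0 0 255;0 0 0 0 0 0 255;0 0 0 0 0 0 255;0 0 0 0 0 0 255;0 0 0 0 0 0 255;0 0 0 0 0 0 255;0 0 0 0 0 0 255;0 0 0 0 0 0 255"

```text
time: 27.12
position: [0.6207, 0.082, 0.0478]
tool_rot: [-0.086, 2.999, -0.005]
ft_force: [0.2, 1.8, 5.4]
grip_width: 0.726
grip_force: 14.6
```

Request:
move_arm --increments "0 0 2 0 0 0 255;0 0 5 0 0 0 255;0 0 10 0 0 0 255;0 0 15 0 0 0 255;0 0 20 0 0 0 255;0 0 25 0 0 0 255;0 0 25 0 0 0 255;0 0 20 0 0 0 255"

```text
time: 27.78
position: [0.6202, 0.0807, 0.1713]
tool_rot: [-0.084, 3.0, -0.006]
ft_force: [0.2, 0.0, -1.1]
grip_width: 0.727
grip_force: 14.8
```

Request:
move_arm --increments "0 0 10 0 0 0 255;0 0 5 0 0 0 255;0 0 0 0 0 0 255;0 0 0 0 0 0 255;0 0 0 0 0 0 255;0 0 0 0 0 0 255;0 0 0 0 0 0 255;0 0 0 0 0 0 255"

```text
time: 28.45
position: [0.6196, 0.0814, 0.1833]
tool_rot: [-0.085, 3.002, -0.007]
ft_force: [-0.0, 0.0, -1.6]
grip_width: 0.727
grip_force: 14.8
```

Run:
```python
from h import *
np.set_printoptions(precision=1,suppress=True)
s=ctrl.get_state();t=s["position"]*1000;print(s["time"],t,s["tool_rot"],s["grip_width"],s["ft_force"])
p=ctrl.get_image("wrist");save(p,"w7");w=cloud(p);np.save("w7.npy",w)
for f in ctrl.find_in("cup",p)[:1]:print("cup",np.array(f["centre"])*1000-t,f["score"])
for r in ctrl.silhouettes("cup",p)[:1]:
    q=w[r["region"]]*1000-t; q=q[np.isfinite(q[:,0])]
    print(len(q),np.percentile(q,[1,50,99],axis=0),r["score"])
    top=q[q[:,2]>np.percentile(q[:,2],99)-5];print(top.mean(0),np.ptp(top,axis=0),cv2.minEnclosingCircle(top[:,:2].astype(np.float32)))
```

```text
28.45 [619.6  81.4 183.3] [-0.1  3.  -0. ] 0.7274104348035398 [-0.   0.  -1.6]
cup [ 1.5  7.7 -1.3] 0.62
11551 [[-39.  -29.7 -35.2]
 [  1.9   2.1  -2.9]
 [ 22.5  29.9  30.7]] 0.96
[-10.9   6.1  28.2] [65.5 62.7  6.5] ((-7.702976226806641, -0.3616114556789398), 32.9619255065918)
```

View pics/w7.png

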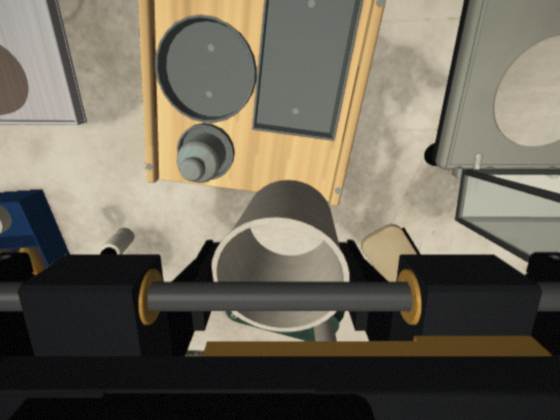

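Request:
move_arm --increments "-10 5 0 0 0 0 255;-20 10 0 0 0 0 255;-25 15 0 0 0 0 255;-20 20 0 0 0 0 255;-4 25 0 0 0 0 255;0 30 0 0 0 0 255;0 30 0 0 0 0 255;0 30 0 0 0 0 255"

```text
time: 29.27
position: [0.5399, 0.2482, 0.1845]
tool_rot: [-0.086, 3.001, -0.004]
ft_force: [0.2, -0.4, 0.1]
grip_width: 0.726
grip_force: 14.8
```

Request:
move_arm --increments "0 28 0 0 0 0 255;0 22 0 0 0 0 255;0 10 0 0 0 0 255;0 2 0 0 0 0 255;0 0 0 0 0 0 255;0 0 0 0 0 0 255;0 0 0 0 0 0 255;0 0 0 0 0 0 255"

```text
time: 29.93
position: [0.5415, 0.3066, 0.1843]
tool_rot: [-0.081, 3.001, -0.006]
ft_force: [-0.1, 0.3, -0.6]
grip_width: 0.726
grip_force: 14.8
```

Run:
```python
from h import *
np.set_printoptions(precision=1,suppress=True)
s=ctrl.get_state();t=s["position"]*1000;print(s["time"],t,s["tool_rot"],s["grip_width"],s["ft_force"])
```

```text
29.9333 [541.5 306.6 184.3] [-0.1  3.  -0. ] 0.7259008599938226 [-0.1  0.3 -0.6]
```

Now down onto the pan, with the small correction (−1.5, +2).

Request:
move_arm --increments "-1.5 2 -10 0 0 0 255;0 0 -20 0 0 0 255;0 0 -22 0 0 0 255;0 0 -20 0 0 0 255;0 0 -15 0 0 0 255;0 0 -7 0 0 0 255;0 0 -4 0 0 0 255;0 0 -2 0 0 0 255"

```text
time: 30.6
position: [0.5395, 0.3102, 0.0836]
tool_rot: [-0.085, 3.001, -0.006]
ft_force: [-0.7, 0.3, -0.2]
grip_width: 0.729
grip_force: 14.8
```

Request:
move_arm --increments "0 0 -1 0 0 0 255;0 0 -1 0 0 0 255;0 0 0 0 0 0 255;0 0 0 0 0 0 255;0 0 0 0 0 0 255;0 0 0 0 0 0 255;0 0 0 0 0 0 255;0 0 0 0 0 0 255"

```text
time: 31.27
position: [0.5395, 0.3106, 0.0822]
tool_rot: [-0.085, 3.001, -0.006]
ft_force: [-0.1, 0.7, -0.7]
grip_width: 0.725
grip_force: 14.8
```

Request:
move_arm --increments "0 -2 0 0 0 0 255;0 0 -1 0 0 0 255;0 0 -1 0 0 0 255;0 0 0 0 0 0 255;0 0 0 0 0 0 255;0 0 0 0 0 0 255;0 0 0 0 0 0 255;0 0 0 0 0 0 255"

```text
time: 31.93
position: [0.54, 0.3083, 0.0806]
tool_rot: [-0.085, 3.0, -0.006]
ft_force: [-0.5, -1.4, 4.5]
grip_width: 0.726
grip_force: 14.4
```

Request:
move_arm --increments "0 0 0 0 0 0 255;0 0 0 0 0 0 60;0 0 0 0 0 0 40;0 0 0 0 0 0 0;0 0 0 0 0 0 0;0 0 0 0 0 0 0;0 0 0 0 0 0 0;0 0 0 0 0 0 0"

```text
time: 32.6
position: [0.5394, 0.3085, 0.0799]
tool_rot: [-0.085, 3.001, -0.006]
ft_force: [0.4, -0.1, 0.1]
grip_width: 0.993
grip_force: 0.0
```

Request:
move_arm --increments "0 0 5 0 0 0 0;0 0 15 0 0 0 0;0 0 20 0 0 0 0;0 0 20 0 0 0 0;0 0 20 0 0 0 0;0 0 20 0 0 0 0;-10 0 20 0 0 0 0;-15 0 20 0 0 0 0"

```text
time: 33.27
position: [0.5154, 0.3077, 0.2215]
tool_rot: [-0.082, 3.0, -0.006]
ft_force: [-0.1, -0.6, 0.9]
grip_width: 0.998
grip_force: 0.0
```

Run:
```python
from h import *
from scipy.optimize import least_squares
np.set_printoptions(precision=1,suppress=True)
for n in("wrist","top"):
    p=ctrl.get_image(n);save(p,n[0]+"8");w=cloud(p);np.save(n[0]+"8.npy",w);W=w.reshape(-1,3)*1000
    g=W[(W[:,0]>480)&(W[:,0]<580)&(W[:,1]>250)&(W[:,1]<360)&(np.abs(W[:,2]-107)<3)]
    if len(g)>15: print(n,"cup",least_squares(lambda x:np.hypot(g[:,0]-x[0],g[:,1]-x[1])-32,(532,308),loss="soft_l1",f_scale=1).x,len(g),g.max(0)[2])
s=ctrl.get_state();print(s["time"],s["position"]*1000,s["tool_rot"])
```

```text
wrist cup [531.1 313.9] 719 108.74601230431685
33.3667 [514.7 310.3 224.4] [-0.1  3.   0. ]
```

Request:
move_arm --increments "-5 0 10 0 0 0 0;-10 0 10 0 0 0 0;0 0 0 0 0 0 0;0 0 0 0 0 0 0;0 0 0 0 0 0 0;0 0 0 0 0 0 0;0 0 0 0 0 0 0;0 0 0 0 0 0 0"

```text
time: 34.03
position: [0.4995, 0.3082, 0.2395]
tool_rot: [-0.085, 3.001, -0.007]
ft_force: [-0.1, -0.1, -0.1]
grip_width: 0.996
grip_force: 0.0
```

Run:
```python
from h import *
from scipy.optimize import least_squares
from pan import panfit
np.set_printoptions(precision=1,suppress=True)
p=ctrl.get_image("wrist");save(p,"w9");w=cloud(p);np.save("w9.npy",w);W=w.reshape(-1,3)*1000
g=W[(W[:,0]>480)&(W[:,0]<580)&(W[:,1]>250)&(W[:,1]<360)&(np.abs(W[:,2]-107)<3)]
print("cup",least_squares(lambda x:np.hypot(g[:,0]-x[0],g[:,1]-x[1])-32,(532,308),loss="soft_l1",f_scale=1).x,g.min(0),g.max(0),len(g))
panfit("w9")
s=ctrl.get_state();print(s["time"],s["position"]*1000,s["tool_rot"])
```

```text
cup [531.1 314. ] [499.  282.2 104. ] [564.3 346.5 109.4] 623
w9 pan [532.2 308.2  45.1] 1798 168.0
34.0833 [499.6 308.3 239.6] [-0.1  3.  -0. ]
```

View pics/w9.png

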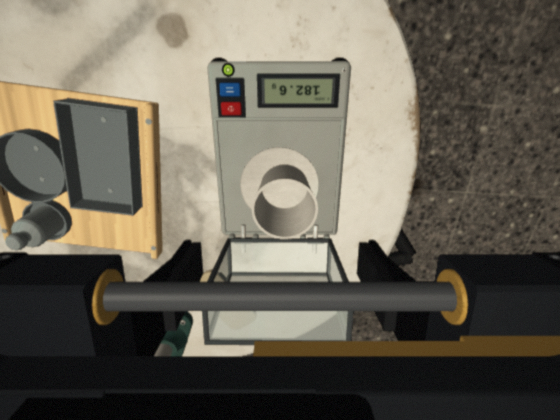

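Request:
move_arm --increments "0 -10 10 0 1 0 0;0 -25 10 0 1 0 0;0 -33 10 0 1 0 0;0 -33 10 0 1 0 0;0 -33 10 0 1 0 0;0 -33 10 0 1 0 0;0 -33 0 0 1 0 0;0 -33 0 0 1 0 0"

```text
time: 34.75
position: [0.4998, 0.0738, 0.3009]
tool_rot: [-0.089, 3.139, 0.002]
ft_force: [0.1, -0.5, 0.0]
grip_width: 0.999
grip_force: 0.0
```

Request:
move_arm --increments "0 -33 0 0 0 -1 0;0 -33 0 0 0 -1 0;0 -33 0 0 0 -1 0;0 -33 0 0 0 -1 0;0 -33 0 0 0 -1 0;0 -33 0 0 0 -1 0;0 -33 0 0 0 -1 0;0 -30 0 0 0 -1 0"

```text
time: 35.42
position: [0.4991, -0.1879, 0.3003]
tool_rot: [0.133, 3.138, 0.0]
ft_force: [0.9, 0.5, 0.6]
grip_width: 1.0
grip_force: 0.0
```

Request:
move_arm --increments "0 -15 0 0 0 -1 0;0 0 0 0 0 0 0;0 0 0 0 0 0 0;0 0 0 0 0 0 0;0 0 0 0 0 0 0;0 0 0 0 0 0 0;0 0 0 0 0 0 0;0 0 0 0 0 0 0"

```text
time: 36.08
position: [0.4997, -0.1997, 0.3001]
tool_rot: [0.155, 3.138, 0.001]
ft_force: [-0.2, 0.1, 0.2]
grip_width: 1.0
grip_force: 0.0
```

```bash
cat > tray.py <<'E'
from h import *
np.set_printoptions(precision=1,suppress=True)
import sys
n=sys.argv[1]
p=ctrl.get_image("wrist");save(p,n);w=cloud(p);np.save(n+".npy",w);W=w.reshape(-1,3)*1000
def S(lo,hi): return W[np.all((W>lo)&(W<hi),1)]
R_=lambda g:cv2.minAreaRect(g[:,:2].astype(np.float32)) if len(g)>5 else 0
g=S([500,-260,115],[600,-150,126]);print("bcap",cv2.minEnclosingCircle(g[:,:2].astype(np.float32)) if len(g) else 0,len(g),g[:,2].max() if len(g) else 0)
g=S([380,-280,194],[520,-130,202]);print("griptop",R_(g),len(g))
g=S([360,-280,187.5],[520,-130,193]);print("cap lvl",R_(g),len(g))
g=S([360,-280,138],[540,-130,158]);print("body",R_(g),g.min(0),g.max(0),len(g))
s=ctrl.get_state();print(s["time"],s["position"]*1000,s["tool_rot"])
E
python3 tray.py w10
```

```text
bcap ((548.858642578125, -201.93679809570312), 21.42660140991211) 1024 122.5563101406445
griptop ((454.9951171875, -208.05384826660156), (12.245421409606934, 39.241798400878906), 85.33731079101562) 532
cap lvl ((431.511474609375, -211.15707397460938), (38.05714797973633, 99.21112060546875), 74.208251953125) 2228
body ((433.89422607421875, -206.07644653320312), (58.04478454589844, 106.1147689819336), 84.3373031616211) [ 379.3 -238.8  139.9] [ 488.4 -173.   158. ] 2135
36.1333 [ 499.6 -199.9  300.1] [0.2 3.1 0. ]
```

View pics/w10.png

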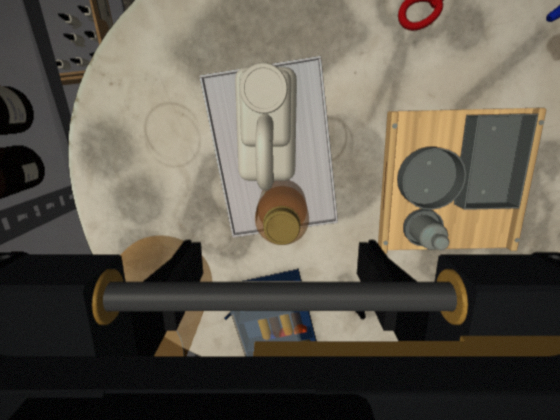

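Request:
move_arm --increments "16 -0.7 0 0 0 0 0;17 -0.7 -10 0 0 0 0;16 -0.6 -25 0 0 0 0;0 0 -30 0 0 0 0;0 0 -30 0 0 0 0;0 0 -30 0 0 0 0;0 0 -30 0 0 0 0;0 0 -25 0 0 0 0" --grip_force 35

```text
time: 36.8
position: [0.5479, -0.2019, 0.1179]
tool_rot: [-0.157, -3.136, -0.001]
ft_force: [0.2, 1.3, 0.1]
grip_width: 0.997
grip_force: 0.0
```

Request:
move_arm --increments "0 0 -13 0 0 0 0;0 0 -6 0 0 0 0;0 0 -1 0 0 0 0;0 0 0 0 0 0 0;0 0 0 0 0 0 255;0 0 0 0 0 0 255;0 0 0 0 0 0 255;0 0 0 0 0 0 255"

```text
time: 37.47
position: [0.549, -0.2026, 0.1009]
tool_rot: [0.157, 3.136, 0.0]
ft_force: [0.3, 0.2, -1.1]
grip_width: 0.782
grip_force: 0.0
```

Request:
move_arm --increments "0 0 0 0 0 0 255;0 0 0 0 0 0 255;0 0 0 0 0 0 255;0 0 0 0 0 0 255;0 0 0 0 0 0 255;0 0 0 0 0 0 255;0 0 0 0 0 0 255;0 0 0 0 0 0 255"

```text
time: 38.13
position: [0.5493, -0.2018, 0.1015]
tool_rot: [0.157, 3.136, 0.003]
ft_force: [-2.2, 1.9, 8.1]
grip_width: 0.509
grip_force: 32.8
```

Request:
move_arm --increments "0 0 3 0 0 0 255;0 0 8 0 0 0 255;0 0 15 0 0 0 255;0 0 20 0 0 0 255;0 0 20 0 0 0 255;0 8 10 0 0 0 255;-2 20 0 0 0 0 255;-3 30 0 0 0 0 255"

```text
time: 38.8
position: [0.5431, -0.1471, 0.1768]
tool_rot: [0.166, 3.136, -0.004]
ft_force: [-0.5, 1.1, -3.3]
grip_width: 0.51
grip_force: 32.6
```

Request:
move_arm --increments "-3 33 0 0 0 0 255;-3 33 0 0 0 0 255;-3 33 0 0 0 0 255;-3 31 0 0 0 0 255;-1 20 0 0 0 0 255;0 5 0 0 0 0 255;0 0 0 0 0 0 255;0 0 0 0 0 0 255"

```text
time: 39.47
position: [0.5302, 0.0099, 0.1758]
tool_rot: [-0.157, -3.137, 0.001]
ft_force: [-0.7, 0.6, -4.0]
grip_width: 0.511
grip_force: 33.3
```

Request:
move_arm --increments "0 0 0 0 0 0 255;0 0 0 0 0 0 255;0 0 0 0 0 0 255;0 0 0 0 0 0 255;0 0 0 0 0 0 255;0 0 0 0 0 0 255;0 0 0 0 0 0 255;0 0 0 0 0 0 255"

```text
time: 40.13
position: [0.5305, 0.0104, 0.1761]
tool_rot: [0.157, 3.138, 0.0]
ft_force: [-0.8, 0.3, -3.0]
grip_width: 0.515
grip_force: 33.3
```

Run:
```python
from h import *
np.set_printoptions(precision=1,suppress=True)
s=ctrl.get_state();print(s["time"],s["position"]*1000,s["tool_rot"],s["ft_force"])
p=ctrl.get_image("top");save(p,"t11");q=ctrl.get_image("scene");save(q,"s11")
cv2.imwrite("pics/c11.png",cv2.resize(np.vstack([q["frame"][120:320,180:440,::-1],p["frame"][140:290,180:440,::-1]]),None,fx=1.6,fy=1.6))
```

```text
40.1333 [530.5  10.4 176.1] [0.2 3.1 0. ] [-0.8  0.3 -3. ]
```

View pics/c11.png

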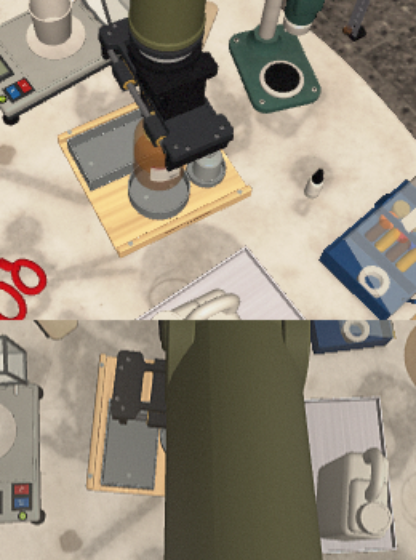

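Request:
move_arm --increments "1 0.5 -10 0 0 0 255;0 0 -15 0 0 0 255;0 0 -15 0 0 0 255;0 0 -10 0 0 0 255;0 0 -6 0 0 0 255;0 0 -4 0 0 0 255;0 0 -3 0 0 0 255;0 0 -2 0 0 0 255"

```text
time: 40.9
position: [0.5318, 0.0109, 0.1111]
tool_rot: [0.157, 3.137, 0.0]
ft_force: [0.1, 0.1, -3.0]
grip_width: 0.51
grip_force: 33.3
```

Request:
move_arm --increments "0 0 -1 0 0 0 255;0 0 0 0 0 0 255;0 0 0 0 0 0 255;0 0 0 0 0 0 255;0 0 0 0 0 0 255;0 0 0 0 0 0 255;0 0 0 0 0 0 255;0 0 0 0 0 0 255"

```text
time: 41.57
position: [0.532, 0.011, 0.1107]
tool_rot: [0.157, 3.137, 0.001]
ft_force: [-1.4, -0.3, 5.7]
grip_width: 0.508
grip_force: 34.1
```

Request:
move_arm --increments "0 0 0 0 0 0 100;0 0 0 0 0 0 0;0 0 0 0 0 0 0;0 0 0 0 0 0 0;0 0 0 0 0 0 0;0 0 0 0 0 0 0;0 0 10 0 0 0 0;0 0 20 0 0 0 0"

```text
time: 42.23
position: [0.5296, 0.0108, 0.1388]
tool_rot: [-0.157, -3.133, 0.003]
ft_force: [0.5, -0.0, -0.1]
grip_width: 0.976
grip_force: 0.0
```

Request:
move_arm --increments "0 0 30 0 0 0 0;0 0 30 0 0 0 0;-2 -5 30 0 0 0 0;-8 -20 30 0 0 0 0;-10 -30 0 0 0 0 0;-10 -30 0 0 0 0 0;-10 -30 0 0 0 0 0;-10 -30 0 0 0 0 0"

```text
time: 42.9
position: [0.481, -0.1356, 0.261]
tool_rot: [0.157, 3.136, 0.001]
ft_force: [0.4, 0.6, 0.4]
grip_width: 0.997
grip_force: 0.0
```

Request:
move_arm --increments "-10 -30 0 0 0 0 0;-10 -28 0 0 0 0 0;-6 -15 0 0 0 0 0;0 0 0 0 0 0 0;0 0 0 0 0 0 0;0 0 0 0 0 0 0;0 0 0 0 0 0 0;0 0 0 0 0 0 0"

```text
time: 43.57
position: [0.456, -0.2057, 0.2601]
tool_rot: [-0.153, -3.138, 0.0]
ft_force: [0.3, -0.1, -0.3]
grip_width: 0.995
grip_force: 0.0
```

Run:
```python
from h import *
np.set_printoptions(precision=1,suppress=True)
s=ctrl.get_state();print(s["time"],s["position"]*1000,s["tool_rot"],s["ft_force"])
p=ctrl.get_image("wrist");save(p,"w12");w=cloud(p);np.save("w12.npy",w);W=w.reshape(-1,3)*1000
def S(lo,hi): return W[np.all((W>lo)&(W<hi),1)]
g=S([430,-240,194],[520,-170,202]);print("griptop",cv2.minAreaRect(g[:,:2].astype(np.float32)),len(g))
p=ctrl.get_image("top");W=cloud(p).reshape(-1,3)*1000
g=S([480,-40,124],[580,60,136]);print("bcap",cv2.minEnclosingCircle(g[:,:2].astype(np.float32)) if len(g) else 0,len(g),np.median(g[:,2]))
```

```text
43.5667 [ 456.  -205.7  260.1] [-0.2 -3.1  0. ] [ 0.3 -0.1 -0.3]
griptop ((455.7004089355469, -208.8050994873047), (12.149456024169922, 39.53173065185547), 84.58615112304688) 639
bcap ((531.4159545898438, 8.441576957702637), 21.401546478271484) 313 128.7452502641836
```

Request:
move_arm --increments "0 -2.8 -10 0 0 0 0;0 0 -20 0 0 0 0;0 0 -25 0 0 0 0;0 0 -20 0 0 0 0;0 0 -12 0 0 0 0;0 0 -6 0 0 0 0;0 0 -2 0 0 0 0;0 0 0 0 0 0 0" --grip_force 25

```text
time: 44.33
position: [0.4556, -0.21, 0.1652]
tool_rot: [-0.157, -3.138, 0.001]
ft_force: [-0.9, 0.2, 0.1]
grip_width: 1.002
grip_force: 0.0
```

Request:
move_arm --increments "0 0 0 0 0 0 255;0 0 0 0 0 0 255;0 0 0 0 0 0 255;0 0 0 0 0 0 255;0 0 0 0 0 0 255;0 0 0 0 0 0 255;0 0 0 0 0 0 255;0 0 0 0 0 0 255"

```text
time: 45.0
position: [0.4555, -0.2098, 0.1651]
tool_rot: [0.157, 3.137, 0.0]
ft_force: [0.1, 0.3, -1.1]
grip_width: 0.479
grip_force: 0.0
```

Request:
move_arm --increments "0 0 0 0 0 0 255;0 0 0 0 0 0 255;0 0 0 0 0 0 255;0 0 0 0 0 0 255;0 0 0 0 0 0 255;0 0 0 0 0 0 255;0 0 0 0 0 0 255;0 0 0 0 0 0 255"

```text
time: 45.67
position: [0.4555, -0.2098, 0.165]
tool_rot: [-0.157, -3.138, -0.0]
ft_force: [0.6, -0.8, -1.9]
grip_width: 0.168
grip_force: 25.0
```

Request:
move_arm --increments "0 0 3 0 0 0 255;0 0 8 0 0 0 255;0 0 15 0 0 0 255;0 0 22 0 0 0 255;0 0 28 0 0 0 255;0 0 28 0 0 0 255;0 0 28 0 0 0 255;0 0 28 0 0 0 255"

```text
time: 46.33
position: [0.455, -0.2101, 0.327]
tool_rot: [0.158, 3.137, 0.001]
ft_force: [0.7, -0.8, -2.0]
grip_width: 0.17
grip_force: 25.0
```

Request:
move_arm --increments "3 10 0 0 0 0 255;6 22 0 0 0 0 255;8 30 0 0 0 0 255;8 30 0 0 0 0 255;8 30 0 0 0 0 255;8 30 0 0 0 0 255;8 30 0 0 0 0 255;8 30 0 0 0 0 255"

```text
time: 47.0
position: [0.5122, 0.0039, 0.3247]
tool_rot: [-0.157, -3.137, -0.0]
ft_force: [0.7, -0.4, -2.5]
grip_width: 0.17
grip_force: 25.0
```

Request:
move_arm --increments "8 30 0 0 0 0 255;8 28 0 0 0 0 255;6 22 0 0 0 0 255;3 10 0 0 0 0 255;0 2 0 0 0 0 255;0 0 0 0 0 0 255;0 0 0 0 0 0 255;0 0 0 0 0 0 255"

```text
time: 47.67
position: [0.5374, 0.0918, 0.3254]
tool_rot: [0.162, 3.137, 0.0]
ft_force: [0.1, -0.7, -2.0]
grip_width: 0.168
grip_force: 25.0
```

```bash
python3 - <<'E'
from h import *
np.set_printoptions(precision=1,suppress=True)
s=ctrl.get_state();print(s["time"],s["position"]*1000,s["tool_rot"],s["ft_force"])
p=ctrl.get_image("wrist");save(p,"w13");w=cloud(p);np.save("w13.npy",w)
E
python3 sock.py w13 | grep can
```

```text
47.6667 [537.4  91.8 325.4] [0.2 3.1 0. ] [ 0.1 -0.7 -2. ]
w13 can floor [-69.  -36.1 -60.6  37. ] -> [460.4 100.3] 296
```

View pics/w13.png

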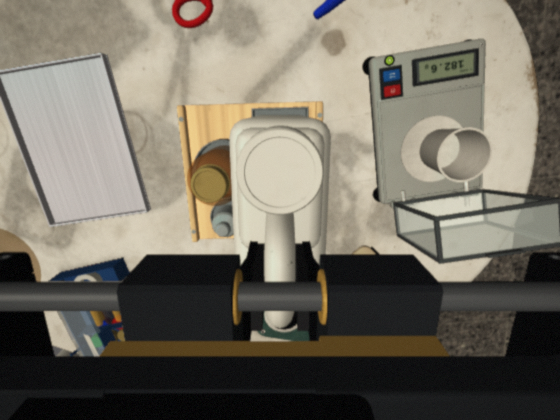

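Request:
move_arm --increments "0.5 2.3 -10 0 0 0 255;0 0 -20 0 0 0 255;0 0 -25 0 0 0 255;0 0 -25 0 0 0 255;0 0 -20 0 0 0 255;0 0 -10 0 0 0 255;0 0 -5 0 0 0 255;0 0 0 0 0 0 255"

```text
time: 48.38
position: [0.5375, 0.0962, 0.2093]
tool_rot: [-0.158, -3.136, 0.001]
ft_force: [-0.9, 0.2, -2.4]
grip_width: 0.17
grip_force: 25.0
```

Request:
move_arm --increments "0 0 -5 0 0 0 255;0 0 -5 0 0 0 255;0 0 -5 0 0 0 255;0 0 -5 0 0 0 255;0 0 -5 0 0 0 255;0 0 -5 0 0 0 255;0 0 0 0 0 0 255;0 0 0 0 0 0 255"

```text
time: 49.05
position: [0.5378, 0.0964, 0.1797]
tool_rot: [-0.157, -3.137, 0.001]
ft_force: [0.2, -1.1, -2.7]
grip_width: 0.164
grip_force: 25.0
```

No contact with the walls, so the can is inside the socket. I'll lower it the rest of the way, with −1.5 in y.

Request:
move_arm --increments "0 -1.5 -2 0 0 0 255;0 0 -2 0 0 0 255;0 0 -1 0 0 0 255;0 0 -1 0 0 0 255;0 0 -0.5 0 0 0 255;0 0 0 0 0 0 255;0 0 0 0 0 0 255;0 0 0 0 0 0 255"

```text
time: 49.72
position: [0.538, 0.095, 0.1736]
tool_rot: [0.157, 3.137, 0.0]
ft_force: [0.0, 0.1, -3.1]
grip_width: 0.17
grip_force: 25.0
```

Request:
move_arm --increments "0 0 -1 0 0 0 255;0 0 -0.5 0 0 0 255;0 0 0 0 0 0 255;0 0 0 0 0 0 255;0 0 0 0 0 0 200;0 0 0 0 0 0 150;0 0 0 0 0 0 100;0 0 0 0 0 0 80"

```text
time: 50.38
position: [0.538, 0.095, 0.172]
tool_rot: [0.157, 3.138, 0.0]
ft_force: [-0.3, 0.3, -0.3]
grip_width: 0.364
grip_force: 0.0
```

Request:
move_arm --increments "0 0 0 0 0 0 80;0 0 5 0 0 0 80;0 0 15 0 0 0 80;0 0 25 0 0 0 80;0 0 30 0 0 0 80;0 0 30 0 0 0 80;-10 0 25 0 0 0 80;-20 0 0 0 0 0 80"

```text
time: 51.05
position: [0.5114, 0.0948, 0.3075]
tool_rot: [0.16, 3.129, 0.003]
ft_force: [0.5, -0.4, 0.9]
grip_width: 0.679
grip_force: 0.0
```

Request:
move_arm --increments "-30 0 0 0 0 0 80;-10 0 0 0 0 0 80;0 0 0 0 0 0 80;0 0 0 0 0 0 80;0 0 0 0 0 0 80;0 0 0 0 0 0 80;0 0 0 0 0 0 80;0 0 0 0 0 0 80"

```text
time: 51.72
position: [0.4684, 0.0948, 0.3018]
tool_rot: [-0.158, -3.137, 0.002]
ft_force: [0.0, -0.2, 0.4]
grip_width: 0.684
grip_force: 0.0
```

Run:
```python
from h import *
from scipy.optimize import least_squares
np.set_printoptions(precision=1,suppress=True)
s=ctrl.get_state();print(s["time"],s["position"]*1000,s["grip_width"])
p=ctrl.get_image("wrist");save(p,"w14");W=cloud(p).reshape(-1,3)*1000
def S(lo,hi): return W[np.all((W>lo)&(W<hi),1)]
g=S([440,40,202.5],[620,150,212]);print("grip",cv2.minAreaRect(g[:,:2].astype(np.float32)),g[:,2].max(),len(g))
g=S([440,40,150],[620,150,165]);print("body",cv2.minAreaRect(g[:,:2].astype(np.float32)),len(g))
g=S([480,-40,124],[580,60,136]);print("bcap",cv2.minEnclosingCircle(g[:,:2].astype(np.float32)),np.median(g[:,2]))
k=S([585,-20,68],[630,30,90]);print("knob",cv2.minEnclosingCircle(k[:,:2].astype(np.float32)) if len(k) else 0,k[:,2].max() if len(k) else 0)
g=S([480,260,104],[580,360,111]);print("cup",least_squares(lambda x:np.hypot(g[:,0]-x[0],g[:,1]-x[1])-32,(532,308),loss="soft_l1",f_scale=1).x,len(g)) if len(g)>20 else 0
q=ctrl.get_image("scene");save(q,"s14");cv2.imwrite("pics/c14.png",cv2.resize(q["frame"][60:300,130:430,::-1],None,fx=2,fy=2))
```

```text
51.7167 [468.4  94.8 301.8] 0.6843888485510311
grip ((528.5614013671875, 96.35090637207031), (11.962848663330078, 20.19056510925293), 84.36808776855469) 208.46221572902095 240
body ((513.6868286132812, 98.22249603271484), (57.84031677246094, 103.0237045288086), 84.22887420654297) 1795
bcap ((531.4782104492188, 10.332544326782227), 21.350719451904297) 128.41609732013626
knob ((602.3882446289062, 11.59813404083252), 5.2385053634643555) 77.43333959571741
cup [531.2 313.4] 497
```

View pics/c14.png

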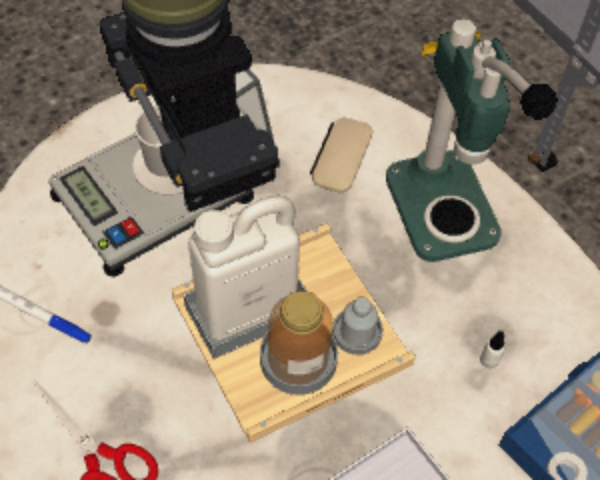

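The final view shows the can, bottle and weight upright in their sockets and the cup upright on the pan. The gripper is clear of everything, so I'm handing in.

```bash
python3 -c "
from bench import ctrl
print(ctrl.close_job())"
```

```text
the job is handed in; nothing more can be done
None
```

The job is handed in at about 52 s of the 144 s allowed. The can, bottle and check weight measured upright and close to the centres of their sockets, and the steel cup stands on the pan about 5–6 mm off centre (limit 15 mm); the hand-in call gave no verdict.

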